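# Draw both pipette holders out of the micromanipulators and park them in the rail's notches

### The job

The injection session is over and both clamp screws are already slack: draw the left and the right pipette holder straight back out of the two micromanipulators and park them in the two empty notches of the holder rail (either one in either notch), lying nose forward like the spare holder that is already there, collar up against the notch block, and let go of them. Do not wrench or knock the manipulators, do not touch the covered dish with a holder, and leave everything else where it is.

Things in the scene. Friction and masses are not known exactly. Their poses are not given: they have to be found in the camera images.
- holder_left: Pipette holder in the left (+y) manipulator: rod 173 mm long, 75 g. Origin on its axis at the collar's front face; x along the rod to the nose. Steel shaft 8 mm diameter, x = 0 to 75 mm, then a tapering nose to 93; steel collar 20 mm diameter, x = -8 to 0; black knurled grip 13 mm diameter, -70 to -8 (take it at about -40); 6 mm stub to -80. Balances at about +10.
- holder_right: The same kind of holder (same sizes and axes as holder_left), starting in the bore of the right (-y) manipulator.
- holder_spare: A third holder, same sizes and axes as holder_left, already parked in rest_c. Leave it.
- manip_left: Left micromanipulator, fixed. Origin: centre of its 70 x 62 mm foot on the bench; x level, towards the dish; z up. Slides 95 mm high carry a sloping clamp block 40 mm long, 34 wide, 30 thick with a round 10.5 mm bore right through; the slack thumbscrew on the block, 150 mm up, is its highest point. Below and beside the holder's grip, behind the block, there is free space.
- manip_right: Right micromanipulator, fixed; like manip_left, x level towards the dish.
- manip_left_seat (a point): Centre of the upper mouth of the left manipulator's bore, 130 mm above the bench, where the holder's collar rests at the start. x runs along the bore, 30 degrees down towards the dish: the holder comes out along -x, up and away from the dish, and is clear of the bore after 97 mm. No lock, only light friction and 1 mm of play.
- manip_right_seat (a point): Centre of the upper mouth of the right manipulator's bore, 130 mm above the bench, where the holder's collar rests at the start. x runs along the bore, 30 degrees down towards the dish: the holder comes out along -x, up and away from the dish, and is clear of the bore after 97 mm. No lock, only light friction and 1 mm of play.
- rest_a: Holder rest, empty, fixed on the rail: a post with a sloping block 40 mm long, 35 wide with a notch along its top, open upwards and at both ends, 11 mm wide, flaring to 25 mm at the mouth, whose edges lie 15 mm above a parked shaft's axis. Origin under its carrier, 18 mm above the bench; x level, the way a parked nose points. Three rests stand 66 mm apart in a row, in any order.
- rest_b: Second empty holder rest, like rest_a.
- rest_c: Third holder rest, like rest_a, but occupied by the spare holder.
- rest_a_seat (a point): Upper end of the notch of rest a (empty), on a parked shaft's axis, 123 mm above the bench: a parked holder has its origin here, collar against the block's end face. x runs along the notch, 30 degrees down and away from the robot, as the parked nose points; the block spans x = 0 to 40 mm. The shaft goes in from above; there is about 1.5 mm of play each side.
- rest_b_seat (a point): The same point and axes for rest b (empty).
- dish: Covered clear culture dish, 60 mm across and 15 mm high, loose on the microscope stage (a black plate 170 x 140 mm, top 30 mm above the bench) between the two manipulators; origin at the centre of its underside. Leave it.
- bottle: Amber bottle 60 mm across and 150 mm high, upright, left of the rail, near its end or further out; origin at the centre of its underside. Leave it.
- jar: Clear jar with a black lid, 48 mm across and 55 mm high, left of the rail, near its end or further out; origin at the centre of its underside. Leave it.
- dish_stack: Stack of three clear dishes, 60 mm across and 48 mm high, near the right end of the rail; origin at the centre of its underside. Leave it.
- tip_box: Grey box of pipette tips with blue tops, 80 x 118 x 53 mm, on the bench at the right; origin at the centre of its underside. Leave it.
- tweezers: Steel tweezers 140 mm long and 8 mm high, lying on the bench beyond the stage; origin in their middle. Leave them.
There are look-alikes about, which are no part of the job. Leave any orange or red look-alike of the holder_left alone.

How it is judged (in metres and radians):
On the way, in this order (a step that is already met when the one before it is completed fails the run):
1. one of the two holders is drawn clear of its manipulator's bore ((x of holder_left in the frame of manip_left_seat below -0.097 m or x of holder_right in the frame of manip_right_seat below -0.097 m)), for 0.1 s.
2. one of them lies parked in an empty notch ((((distance between holder_left and rest_a_seat below 0.008 m and angle between the x axis of holder_left and the x axis of rest_a_seat, either way round below 0.12 rad) or (distance between holder_left and rest_b_seat below 0.008 m and angle between the x axis of holder_left and the x axis of rest_b_seat, either way round below 0.12 rad)) or ((distance between holder_right and rest_a_seat below 0.008 m and angle between the x axis of holder_right and the x axis of rest_a_seat, either way round below 0.12 rad) or (distance between holder_right and rest_b_seat below 0.008 m and angle between the x axis of holder_right and the x axis of rest_b_seat, either way round below 0.12 rad)))), for 0.2 s.
At the end, for the whole second after the job is handed in: Both holders lie in the notches of rests a and b (one each, either way round the pair), each with its collar's front face within 8 mm of the notch's upper end, on the notch's axis, and its rod within 0.12 rad of the notch's direction, nose forward; released and at rest (below 0.03 m/s) (((distance between holder_left and rest_a_seat below 0.008 m and angle between the x axis of holder_left and the x axis of rest_a_seat, either way round below 0.12 rad) or (distance between holder_left and rest_b_seat below 0.008 m and angle between the x axis of holder_left and the x axis of rest_b_seat, either way round below 0.12 rad)) and ((distance between holder_right and rest_a_seat below 0.008 m and angle between the x axis of holder_right and the x axis of rest_a_seat, either way round below 0.12 rad) or (distance between holder_right and rest_b_seat below 0.008 m and angle between the x axis of holder_right and the x axis of rest_b_seat, either way round below 0.12 rad)) and linear speed of each of holder_left, holder_right below 0.03 m/s); the robot touches nothing.
It fails at once if a manipulator is wrenched or knocked (more than 40 N) (contact force between anything else and manip_left above 40 N or contact force between anything else and manip_right above 40 N).
It fails at once if a holder touches the dish (contact force between any of holder_left, holder_right and dish above 0.3 N).
It fails at once if the spare holder is disturbed (moved more than 12 mm) (distance of holder_spare from where it was at the start of the episode above 0.012 m).
It fails at once if the dish, bottle, jar, dish stack, tip box or tweezers are moved more than 15 mm (distance of any of dish, bottle, jar, dish_stack, tip_box, tweezers from where it was at the start of the episode above 0.015 m).
It also fails if it takes over 67 s, if anything falls off the work surface, if the arm or the gripper's body presses on something with over 40 N, if the wrist force passes 120 N, or if a joint passes its speed limit or range.

### The arm

A 6-joint arm with a two-finger parallel gripper is mounted at the origin on the work surface. World frame = base frame: x ahead of the robot, y to its left, z up, the work surface at z = 0. Lengths are in m, angles in degrees, forces in N, time in s.
With the tool pointing down it reaches from about 0.375 to 0.9 m from the base axis. Payload 3.1 kg.
Tool frame: the origin (TCP) lies at the centre of the arm's flange, where the gripper is bolted on; the fingertips stand 182 mm ahead of it and the grasp point (between the pads) lies 164 mm ahead of it; x points along the fingers, z is the direction in which the jaws open and shut, and the axes are right-handed (so a half turn about x gives the same grasp; the last joint's range is limited). The gripper opens to 87 mm and grips with 3 to 60 N. Pads are 19 mm wide; open, the fingers measure 117 mm over their backs; the gripper's body (75 mm by 190 mm) begins 51 mm behind the grasp point.
Start: joints at [62.481, 30.224, 82.088, -0, 67.689, -10.227], TCP at [0.186, 0.597, 0.405] pointing down, gripper open.
Joint ranges: [-176.69, 176.69], [-43.24, 126.21], [12.49, 139.97], [-82, 262], [0, 151.66], [-163.58, 163.58]. Speed limits (degrees/s): [159.86, 159.86, 180, 180, 180, 180].

### API

Orientations are given as a 3x3 rotation matrix whose columns are the frame's x, y, z axes.
In Python, from rig import bot gives the robot as it stands.
- The arm moves only by the shell command python3 -m crank 'ROWS' [OPENING]. ROWS is JSON, a list of rows, each an object with "offset": the shift along the tool's x, y, z in m, a list of three; "spin": the turn about the tool's x in rad. A call has 1 to 12 rows; each row shifts and turns the commanded pose from where the row before left it, along the tool's axes as they then stand; what a row does not reach is not made up. A row lasts 1/10 s, in which the tool goes at most 50 mm and 8.59 degrees, less where a joint would pass 70% of its speed; a pose out of reach is approached as far as the arm can. A call is refused whole if a number of a shift passes 0.05 or a number of a turn 0.15, either way. A call with a gripper value outside its range is refused whole. OPENING is the finger opening in m, from 0 to 0.087, set as the call begins (- or left out, the last holds). The fingers move at their own pace and stop on an object; the grip force is fixed at half the most. Time passes only in rows, so rows that do not move let the fingers close. It gives the time, the measured TCP pose, the force and the opening at its end, in the units of the state.
- bot.read_state(): the state, without advancing time (a new reading comes with each control period).
- bot.capture(name): name is "scene" or "top" or "wrist"; returns a dict with "pixels" (384x512x3 uint8, blue, green, red), "depth" (384x512 float32, m along the optical axis (not along the pixel's ray), 0 where there is no reading), "K" (3x3 intrinsics, pixels), "world_to_cam" (4x4, takes a point from world to camera coordinates). Camera axes: x right, y up, looking along -z (the intrinsics and any distortion apply to the point x, -y, -z); pixel columns grow to the right and rows downward; lengths in m; the calibration is good to about 2 mm. A picture is of the moment at which its call begins.
- bot.hand_in(): hands the job in, once; it reports no verdict.
Trained networks look in a picture, given as the dict that the camera call returned (one of the last four; its "shot" number tells which), for a name from the list of things; names that differ only in an ending like _2 or _b are one class to them, and where a whole thing is asked for, a point or a joint stands for the part that bears it (a point fixed in the world has none). Each returns a list of dicts, best first, with "p" (0 to 1); they miss things now and then, are a little off and sometimes report something else, mostly with a low value. They report only what shows in the picture. A call takes as long as a camera call. They do not tell look-alikes from the thing itself.
- bot.regions_of(label, picture): "region" (384x512 bool, what is visible of it) and "extent" ([centre column, centre row, width, height] in pixels, round what is visible of it).
The state is a dict: "time_s": time; "joint_positions": joint angles; "qvel": joint speeds; "tau": joint torques, N m; "position": TCP position; "tcp_rot": TCP orientation; "force": force on the tool from outside, world axes, zero at the start; "moment": the same for the moment, N m; "opening": opening from 0.0 (shut) to 1.0 (fully open).
Only numpy, scipy, OpenCV 4.12 (cv2) and the standard library are available. Lean on these libraries where they do the work, as an engineer would, in place of code of your own. Each camera call takes 0.05 s, during which the arm holds its last target.

## Working session

There is one attempt and no reset: what is moved stays moved. The work goes in short steps, Python scripts to look and compute and a shell command to move; the robot and the scene stay as the last step left them, time stands still between calls to the robot, and variables do not carry over. Pictures are saved under pics/ and viewed, and the job is handed in when it is done.

```bash
ls; mkdir -p pics; python3 - <<'E'
from rig import bot
import cv2,numpy as np
s=bot.read_state();print(s['time_s'],s['position'],s['tcp_rot'],s['opening'])
for n in ['scene','top','wrist']:
    p=bot.capture(n);cv2.imwrite(f'pics/{n}0.png',p['pixels']);np.savez(f'pics/{n}0.npz',**{k:p[k] for k in('pixels','depth','K','world_to_cam')})
    print(n,p['K'].tolist(),p['world_to_cam'].round(3).tolist(),p.keys())
E
```

```text
pics
0.0 [0.18559953 0.59643709 0.40378441] [[-9.74694489e-04 -9.54808020e-01  2.97221626e-01]
 [-1.93178173e-03  2.97223010e-01  9.54806132e-01]
 [-9.99997659e-01  3.56476968e-04 -2.13418232e-03]] 0.9984031232434697
scene [[357.3441065396176, 0.0, 259.1510573481656], [0.0, 357.3441065396176, 190.74787273560779], [0.0, 0.0, 1.0]] [[0.069, 0.998, 0.014, -0.008], [-0.836, 0.05, 0.546, 0.425], [0.544, -0.049, 0.838, -1.491], [0.0, 0.0, 0.0, 1.0]] dict_keys(['pixels', 'depth', 'K', 'world_to_cam', 'shot'])
top [[495.95078349154494, 0.0, 255.19608796837304], [0.0, 495.95078349154494, 192.81677214263559], [0.0, 0.0, 1.0]] [[-0.005, -1.0, -0.006, -0.001], [0.994, -0.005, 0.105, -0.604], [-0.105, -0.006, 0.994, -1.421], [0.0, 0.0, 0.0, 1.0]] dict_keys(['pixels', 'depth', 'K', 'world_to_cam', 'shot'])
wrist [[271.1872902798143, 0.0, 252.94311817893123], [0.0, 271.1872902798143, 189.19947467613778], [0.0, 0.0, 1.0]] [[0.297, 0.955, -0.001, -0.625], [-0.918, 0.285, -0.275, 0.033], [-0.262, 0.083, 0.961, -0.39], [0.0, 0.0, 0.0, 1.0]] dict_keys(['pixels', 'depth', 'K', 'world_to_cam', 'shot'])
```

View pics/scene0.png

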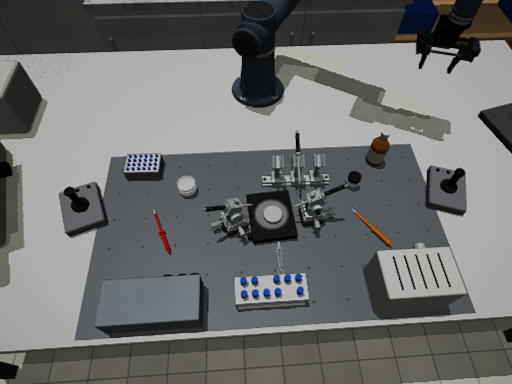

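View pics/top0.png

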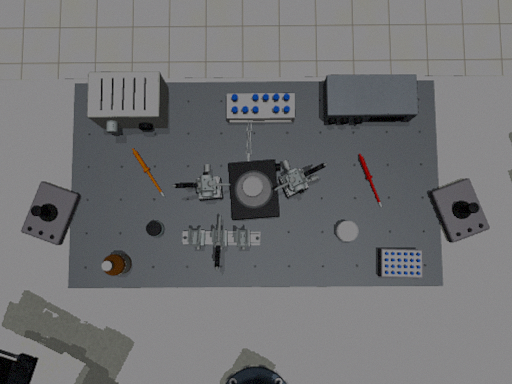

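View pics/wrist0.png

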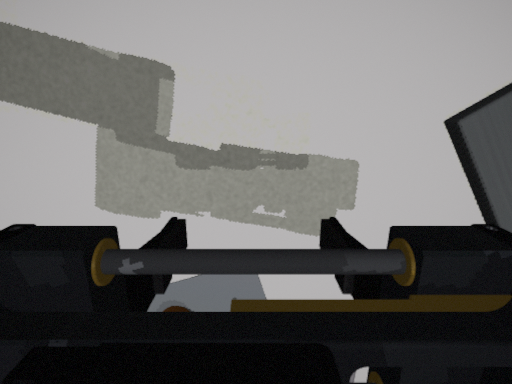

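```bash
cat > h.py <<'E'
import numpy as np,cv2
def cloud(p,mask):
    d=p['depth'];K=p['K'];W=p['world_to_cam'];v,u=np.nonzero(mask&(d>0));z=d[v,u]
    c=np.stack([(u-K[0,2])/K[0,0]*z,-(v-K[1,2])/K[1,1]*z,-z,np.ones_like(z)])
    return (np.linalg.inv(W)@c)[:3].T,u,v
def proj(p,X):
    X=np.atleast_2d(X);c=(p['world_to_cam']@np.c_[X,np.ones(len(X))].T)[:3];K=p['K']
    return np.c_[K[0,0]*c[0]/-c[2]+K[0,2],-K[1,1]*c[1]/-c[2]+K[1,2]]
E
python3 - <<'E'
from rig import bot
from h import *
for n in ['top','scene']:
    p=bot.capture(n)
    for l in ['holder_left','rest_a','manip_left','dish']:
        for r in bot.regions_of(l,p):
            if r['p']<0.3: continue
            P,u,v=cloud(p,r['region'])
            if len(P)<4: continue
            print(n,l,round(r['p'],2),np.round(r['extent']),'mean',P.mean(0).round(3),'lo',P.min(0).round(3),'hi',P.max(0).round(3))
    cv2.imwrite(f'pics/{n}1.png',cv2.resize(p['pixels'][130:280,150:350] if n=='top' else p['pixels'][110:260,180:380],None,fx=4,fy=4,interpolation=2))
E
```

```text
top holder_left 0.76 [373. 180.  26.  51.] mean [ 0.657 -0.34   0.015] lo [ 0.568 -0.376 -0.003] hi [ 0.718 -0.315  0.027]
top holder_left 0.75 [200. 187.  60.   4.] mean [0.616 0.16  0.139] lo [ 0.606  0.07  -0.   ] hi [0.641 0.216 0.174]
top holder_left 0.74 [148. 174.  30.  43.] mean [0.693 0.33  0.015] lo [ 0.608  0.275 -0.006] hi [0.737 0.365 0.027]
top rest_a 0.7 [243. 239.  13.  18.] mean [0.473 0.03  0.102] lo [ 0.446  0.012 -0.001] hi [0.499 0.053 0.139]
top rest_a 0.56 [220. 236.  13.  21.] mean [0.475 0.094 0.1  ] lo [0.45  0.079 0.02 ] hi [0.496 0.114 0.139]
top rest_a 0.49 [196. 238.  18.  18.] mean [0.473 0.161 0.098] lo [ 0.444  0.146 -0.001] hi [0.496 0.179 0.136]
top manip_left 0.93 [210. 184.  26.  38.] mean [0.616 0.125 0.092] lo [ 0.585  0.093 -0.003] hi [0.685 0.167 0.155]
top dish 0.54 [253. 189.  16.  20.] mean [0.622 0.005 0.045] lo [ 0.593 -0.024  0.024] hi [0.654 0.035 0.055]
top dish 0.51 [300. 177.  53.  23.] mean [ 0.647 -0.147  0.144] lo [ 0.611 -0.193  0.09 ] hi [ 0.671 -0.065  0.174]
scene holder_left 0.68 [321. 194.  51.  22.] mean [0.6  0.18 0.12] lo
[... 393 characters left out ...]
.311  0.024]
scene rest_a 0.7 [230. 217.  39.  40.] mean [ 0.651 -0.117  0.074] lo [ 0.578 -0.186 -0.003] hi [ 0.696 -0.074  0.152]
scene rest_a 0.69 [276. 168.  11.  30.] mean [0.476 0.034 0.079] lo [0.419 0.016 0.003] hi [0.497 0.053 0.132]
scene rest_a 0.63 [297. 170.  14.  29.] mean [0.479 0.097 0.081] lo [ 0.416  0.082 -0.   ] hi [0.523 0.136 0.135]
scene rest_a 0.59 [317. 167.  14.  36.] mean [0.478 0.165 0.077] lo [ 0.378  0.148 -0.002] hi [0.5   0.222 0.133]
scene manip_left 0.95 [319. 210.  33.  39.] mean [0.633 0.13  0.077] lo [ 0.506  0.096 -0.002] hi [0.686 0.201 0.15 ]
scene dish 0.77 [273. 213.  17.  20.] mean [0.623 0.006 0.045] lo [ 0.591 -0.021  0.031] hi [0.652 0.034 0.05 ]
```

```bash
ls pics
```

```text
scene0.npz
scene0.png
scene1.png
top0.npz
top0.png
top1.png
wrist0.npz
wrist0.png
```

View pics/top1.png

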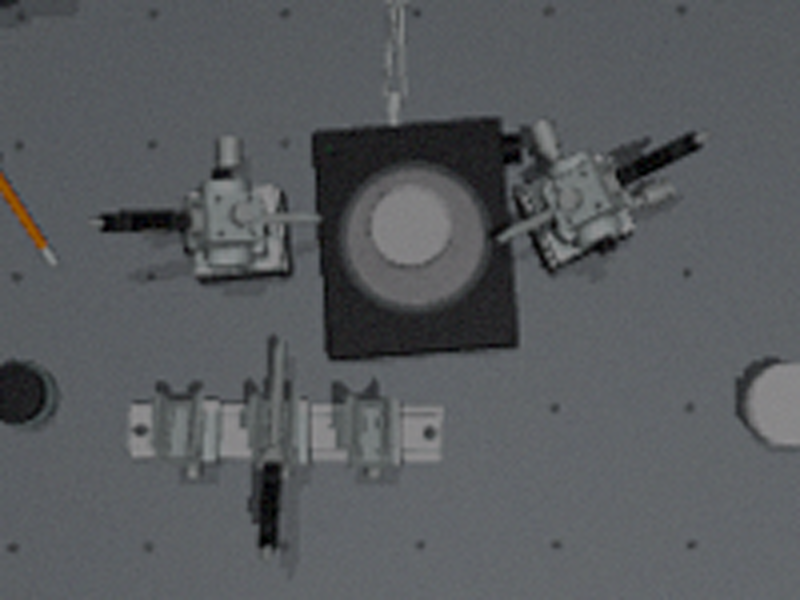

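View pics/scene1.png

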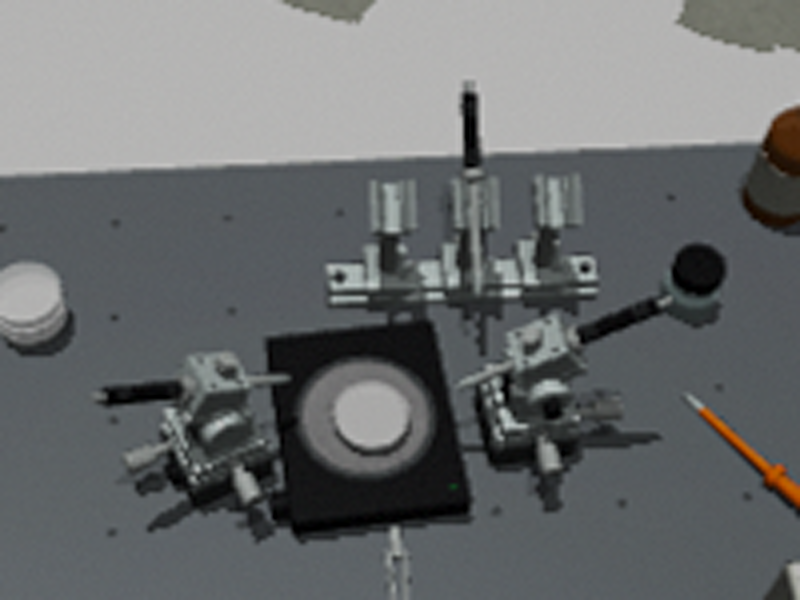

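```bash
python3 - <<'E'
from h import *
s=dict(np.load('pics/wrist0.npz'));W=s['world_to_cam'];c=-W[:3,:3].T@W[:3,3];print('cam',c)
R=np.array([[-9.74694489e-04,-9.54808020e-01,2.97221626e-01],[-1.93178173e-03,2.97223010e-01,9.54806132e-01],[-9.99997659e-01,3.56476968e-04,-2.13418232e-03]])
print('cam in tool',R.T@(c-[0.18559953,0.59643709,0.40378441]),'look',R.T@-W[2,:3])
for n in ['top0','scene0']:
    p=dict(np.load(f'pics/{n}.npz'));g=p['pixels'].max(2)
    P,u,v=cloud(p,np.ones(g.shape,bool));G=g[v,u]
    for nm,x0,x1,y0,y1 in [('L',.57,.65,.15,.26),('R',.62,.72,-.26,-.15),('S',.35,.46,.06,.14)]:
        m=(P[:,0]>x0)&(P[:,0]<x1)&(P[:,1]>y0)&(P[:,1]<y1)&(P[:,2]>.12)&(P[:,2]<.2)
        Q=P[m&(G<45)]
        if len(Q)<8: print(n,nm,len(Q));continue
        c=np.median(Q,0);d=np.linalg.svd(Q-Q.mean(0))[2][0]
        print(n,nm,len(Q),Q.mean(0).round(4),d.round(3),'lo',Q.min(0).round(3),Q.max(0).round(3))
E
```

```text
cam [0.11297356 0.61948031 0.38334696]
cam in tool [0.02046368 0.07618555 0.00045941] look [ 9.61287798e-01 -2.75545327e-01  7.35886561e-04]
top0 L 96 [0.6133 0.1815 0.1544] [-0.084  0.849  0.521] lo [0.606 0.154 0.129] [0.621 0.209 0.172]
top0 R 67 [ 0.6554 -0.1678  0.1569] [-0.338  0.778 -0.529] lo [ 0.643 -0.188  0.143] [ 0.666 -0.15   0.171]
top0 S 83 [0.424  0.098  0.1495] [-0.862  0.011  0.506] lo [0.397 0.093 0.13 ] [0.45  0.104 0.166]
scene0 L 86 [0.6154 0.1825 0.1522] [ 0.07  -0.865 -0.497] lo [0.609 0.155 0.132] [0.622 0.212 0.169]
scene0 R 57 [ 0.6589 -0.1681  0.1579] [ 0.344 -0.806  0.482] lo [ 0.65  -0.187  0.146] [ 0.668 -0.151  0.169]
scene0 S 57 [0.4255 0.0984 0.1462] [ 0.857 -0.03  -0.514] lo [0.399 0.094 0.131] [0.45  0.103 0.162]
```

```bash
cat > plan.py <<'E'
import sys,json,numpy as np
from rig import bot
from scipy.spatial.transform import Rotation as Ro
# usage: plan.py x y z(TCP) zyaw(deg) n
def plan(T,yaw,n):
    s=bot.read_state();p=np.array(s['position']);R=np.array(s['tcp_rot'])
    y0=np.degrees(np.arctan2(R[1,2],R[0,2]));dy=(yaw-y0+180)%360-180
    sp=round(-np.radians(dy)/n,3);rows=[]
    for i in range(n):
        d=(np.array(T)-p)/(n-i);o=np.round(R.T@d,4)
        rows.append({"offset":o.tolist(),"spin":sp});p=p+R@o;R=R@Ro.from_rotvec([sp,0,0]).as_matrix()
    print('dy',dy,'max step',max(np.linalg.norm(r['offset']) for r in rows));print(json.dumps(rows).replace(', ',','))
if __name__=='__main__':
    a=list(map(float,sys.argv[1:]));plan(a[:3],a[3],int(a[4]))
E
python3 plan.py 0.614 0.19 0.40 5.4 14
```

```text
dy -67.30870780200888 max step 0.042232215191723016
[{"offset": [0.0003,-0.0378,-0.0186],"spin": 0.084},{"offset": [0.0003,-0.0393,-0.0154],"spin": 0.084},{"offset": [0.0003,-0.0404,-0.0121],"spin": 0.084},{"offset": [0.0004,-0.0413,-0.0086],"spin": 0.084},{"offset": [0.0003,-0.0419,-0.0051],"spin": 0.084},{"offset": [0.0004,-0.0422,-0.0016],"spin": 0.084},{"offset": [0.0003,-0.0421,0.0019],"spin": 0.084},{"offset": [0.0004,-0.0418,0.0055],"spin": 0.084},{"offset": [0.0003,-0.0412,0.009],"spin": 0.084},{"offset": [0.0004,-0.0403,0.0124],"spin": 0.084},{"offset": [0.0003,-0.0392,0.0157],"spin": 0.084},{"offset": [0.0004,-0.0377,0.019],"spin": 0.084},{"offset": [0.0003,-0.036,0.022],"spin": 0.084},{"offset": [0.0004,-0.034,0.025],"spin": 0.084}]
```

```bash
python3 -m crank '[{"offset":[0,-0.038,-0.019],"spin":0.084},{"offset":[0,-0.039,-0.015],"spin":0.084},{"offset":[0,-0.040,-0.012],"spin":0.084},{"offset":[0,-0.041,-0.009],"spin":0.084},{"offset":[0,-0.042,-0.005],"spin":0.084},{"offset":[0,-0.042,-0.002],"spin":0.084},{"offset":[0,-0.042,0.002],"spin":0.084},{"offset":[0,-0.042,0.006],"spin":0.084},{"offset":[0,-0.041,0.009],"spin":0.084},{"offset":[0,-0.040,0.012],"spin":0.084},{"offset":[0,-0.039,0.016],"spin":0.084},{"offset":[0,-0.038,0.019],"spin":0.084}]'; python3 plan.py 0.614 0.19 0.40 5.4 3
```

```text
time_s: 1.85
position: [0.553, 0.2474, 0.4049]
tcp_rot: [[0.0, -0.255, 0.967], [0.0, 0.967, 0.255], [-1.0, 0.0, 0.0]]
force: [1.7, 0.4, 0.7]
opening: 1.001
dy -9.348190298668271 max step 0.027993213463266414
[{"offset": [0.0017,-0.0237,0.0148],"spin": 0.054},{"offset": [0.0016,-0.0228,0.016],"spin": 0.054},{"offset": [0.0017,-0.0219,0.0173],"spin": 0.054}]
```

```bash
python3 -m crank '[{"offset":[0.0015,-0.024,0.015],"spin":0.054},{"offset":[0.0015,-0.023,0.016],"spin":0.054},{"offset":[0.002,-0.022,0.017],"spin":0.054},{"offset":[0,0,0],"spin":0},{"offset":[0,0,0],"spin":0}]'
cat > shot.py <<'E'
import sys
from rig import bot
from h import *
n,t=sys.argv[1:3];p=bot.capture(n);s=bot.read_state()
np.savez(f'pics/{t}.npz',**{k:p[k] for k in('pixels','depth','K','world_to_cam')},pos=s['position'],rot=s['tcp_rot'])
cv2.imwrite(f'pics/{t}.png',p['pixels']);print(np.round(s['position'],4),np.round(s['force'],1),s['opening'])
E
python3 shot.py wrist w1
```

```text
time_s: 2.35
position: [0.6133, 0.1905, 0.3994]
tcp_rot: [[-0.001, -0.098, 0.995], [0.0, 0.995, 0.098], [-1.0, 0.0, -0.001]]
force: [-0.5, 0.5, -0.3]
opening: 0.998
[0.6127 0.1912 0.3995] [ 0.2  0.5 -0.3] 0.9993336761075081
```

View pics/w1.png

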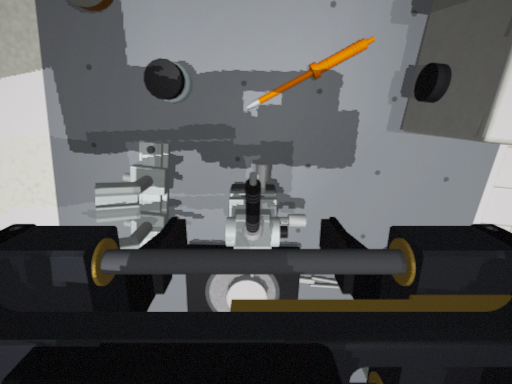

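```bash
cat > fit.py <<'E'
import sys
from h import *
from scipy.optimize import least_squares
# fit grip cylinder r=6.5 : args tag x0 x1 y0 y1 x y z yaw-guess
t=sys.argv[1];x0,x1,y0,y1,z0,z1,cx,cy,cz,yaw=map(float,sys.argv[2:])
p=dict(np.load(f'pics/{t}.npz'));g=p['pixels'].max(2)
P,u,v=cloud(p,np.ones(g.shape,bool));G=g[v,u]
m=(P[:,0]>x0)&(P[:,0]<x1)&(P[:,1]>y0)&(P[:,1]<y1)&(P[:,2]>z0)&(P[:,2]<z1)&(G<60)
Q=P[m];print(len(Q),u[m].min(),u[m].max(),v[m].min(),v[m].max(),Q.min(0).round(3),Q.max(0).round(3))
def f(a):
    # a: dx offsets perpendicular (lateral, z), yaw,pitch
    h=np.array([np.cos(a[2])*np.cos(a[3]),np.sin(a[2])*np.cos(a[3]),-np.sin(a[3])])
    lat=np.array([-np.sin(np.radians(yaw)),np.cos(np.radians(yaw)),0])
    c=np.array([cx,cy,cz])+a[0]*lat+[0,0,a[1]]
    return np.r_[(np.linalg.norm(np.cross(Q-c,h),axis=1)-.0065),(a[3]-np.radians(30))*.05]
r=least_squares(f,[0,0,np.radians(yaw),np.radians(30)],loss='soft_l1',f_scale=.002)
lat=np.array([-np.sin(np.radians(yaw)),np.cos(np.radians(yaw)),0]);a=r.x
print('point',(np.array([cx,cy,cz])+a[0]*lat+[0,0,a[1]]).round(4),'yaw',np.degrees(a[2]).round(2),'pitch',np.degrees(a[3]).round(2),'rms',np.sqrt(np.mean(r.fun**2)).round(5))
E
python3 fit.py w1 .58 .64 .157 .23 .12 .2 .614 .1815 .149 -85
python3 fit.py top0 .58 .64 .155 .23 .12 .2 .614 .1815 .149 -85
python3 fit.py scene0 .58 .64 .155 .23 .12 .2 .614 .1815 .149 -85
python3 fit.py top0 .63 .72 -.22 -.15 .12 .2 .656 -.168 .15 113
python3 fit.py scene0 .63 .72 -.22 -.15 .12 .2 .656 -.168 .15 113
python3 fit.py top0 .35 .45 .08 .12 .12 .2 .424 .098 .145 0
python3 fit.py scene0 .35 .45 .08 .12 .12 .2 .424 .098 .145 0
python3 - <<'E'
import cv2
im=cv2.imread('pics/w1.png');cv2.imwrite('pics/w1c.png',cv2.resize(im[120:250,80:330],None,fx=3.2,fy=3.2))
E
```

```text
635 245 260 180 230 [0.604 0.157 0.138] [0.621 0.213 0.169]
point [0.613  0.1814 0.1466] yaw -85.13 pitch 29.65 rms 0.00077
105 175 196 183 187 [0.606 0.156 0.129] [0.621 0.209 0.172]
point [0.6142 0.1815 0.1491] yaw -86.11 pitch 31.55 rms 0.00183
95 325 345 184 195 [0.605 0.157 0.132] [0.622 0.212 0.169]
point [0.6127 0.1814 0.1468] yaw -85.26 pitch 30.08 rms 0.00134
74 309 324 163 174 [ 0.643 -0.188  0.143] [ 0.669 -0.15   0.171]
point [ 0.6565 -0.1678  0.151 ] yaw 114.92 pitch 31.14 rms 0.0018
58 206 219 206 210 [ 0.65  -0.187  0.146] [ 0.668 -0.151  0.169]
point [ 0.6557 -0.1681  0.1524] yaw 113.19 pitch 29.7 rms 0.00124
93 215 220 246 266 [0.397 0.091 0.13 ] [0.45  0.104 0.166]
point [0.424  0.0976 0.144 ] yaw -0.8 pitch 31.17 rms 0.00205
61 296 299 133 151 [0.399 0.094 0.131] [0.45  0.103 0.163]
point [0.424  0.1014 0.1417] yaw -1.16 pitch 29.87 rms 0.0014
```

View pics/w1c.png

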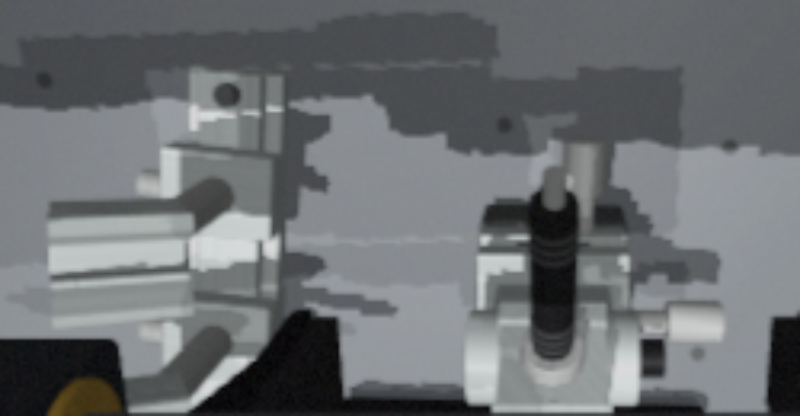

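```bash
python3 - <<'E'
from h import *
p=dict(np.load('pics/w1.npz'));P,u,v=cloud(p,np.ones((384,512),bool))
for c,r in [(296,220),(275,220),(265,175),(253,185),(253,225),(228,225)]:
    m=(u==c)&(v==r);print(c,r,P[m].round(3))
E
python3 plan.py 0.6125 0.1874 0.34 4.8 2;python3 plan.py 0.6125 0.1874 0.314 4.8 3
```

```text
296 220 [[0.672 0.14  0.059]]
275 220 [[0.642 0.151 0.093]]
265 175 [[0.628 0.191 0.043]]
253 185 [[0.611 0.21  0.167]]
253 225 [[0.615 0.165 0.145]]
228 225 [[0.59  0.144 0.102]]
dy -0.88536098742847 max step 0.029862016006961083
[{"offset": [0.0298,-0.0019,-0.0003],"spin": 0.008},{"offset": [0.0297,-0.0019,-0.0002],"spin": 0.008}]
dy -0.88536098742847 max step 0.02853033473340262
[{"offset": [0.0285,-0.0013,-0.0002],"spin": 0.005},{"offset": [0.0285,-0.0013,-0.0001],"spin": 0.005},{"offset": [0.0285,-0.0012,-0.0002],"spin": 0.005}]
```

```bash
python3 -m crank '[{"offset":[0.025,-0.0013,-0.0002],"spin":0.005},{"offset":[0.025,-0.0013,-0.0002],"spin":0.005},{"offset":[0.02,-0.0012,-0.0001],"spin":0.005},{"offset":[0.0155,0,0],"spin":0},{"offset":[0,0,0],"spin":0},{"offset":[0,0,0],"spin":0}]' 0.045; python3 shot.py wrist w2
```

```text
time_s: 3.0
position: [0.6125, 0.1881, 0.3146]
tcp_rot: [[-0.0, -0.085, 0.996], [0.0, 0.996, 0.085], [-1.0, 0.0, -0.0]]
force: [-0.4, 0.6, 0.6]
opening: 0.559
[0.6129 0.188  0.3153] [ 0.1  1.5 -0.1] 0.5439355869196545
```

View pics/w2.png

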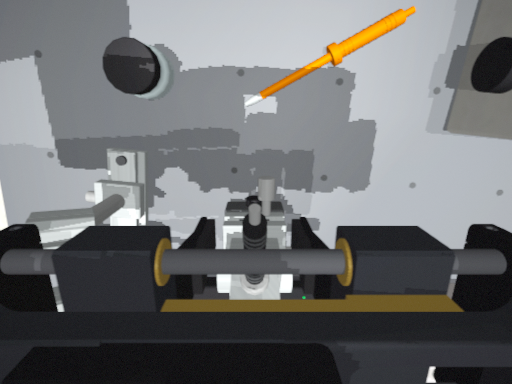

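```bash
python3 -m crank '[{"offset":[0,0,0],"spin":0},{"offset":[0,0,0],"spin":0},{"offset":[0,0,0],"spin":0},{"offset":[0,0,0],"spin":0},{"offset":[0,0,0],"spin":0},{"offset":[0,0,0],"spin":0},{"offset":[0,0,0],"spin":0},{"offset":[0,0,0],"spin":0}]' 0.005
```

```text
time_s: 3.85
position: [0.6131, 0.1872, 0.3143]
tcp_rot: [[0.0, -0.084, 0.996], [0.0, 0.996, 0.084], [-1.0, 0.0, 0.0]]
force: [0.0, 0.5, 0.3]
opening: 0.135
```

```bash
python3 -m crank '[{"offset":[-0.0025,0.0043,0],"spin":0},{"offset":[-0.005,0.0087,0],"spin":0},{"offset":[-0.005,0.0087,0],"spin":0}]'; python3 -m crank '[{"offset":[-0.005,0.0087,0],"spin":0},{"offset":[-0.005,0.0087,0],"spin":0},{"offset":[-0.005,0.0087,0],"spin":0}]'; python3 shot.py wrist w3
```

```text
time_s: 4.15
position: [0.6111, 0.2094, 0.3271]
tcp_rot: [[-0.0, -0.084, 0.997], [0.0, 0.997, 0.084], [-1.0, 0.0, -0.0]]
force: [0.7, 0.1, -0.3]
opening: 0.14
time_s: 4.45
position: [0.6088, 0.2359, 0.3423]
tcp_rot: [[0.0, -0.084, 0.996], [0.0, 0.996, 0.084], [-1.0, 0.0, 0.0]]
force: [-0.6, -0.3, 0.2]
opening: 0.135
[0.6088 0.2372 0.3433] [0.7 0.8 1.1] 0.13798604232546838
```

View pics/w3.png

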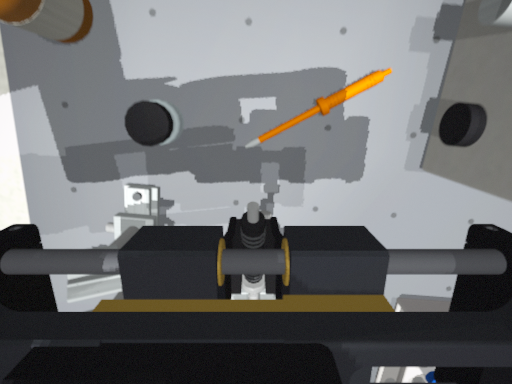

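```bash
python3 -m crank '[{"offset":[-0.006,0.0104,0],"spin":0},{"offset":[-0.0075,0.013,0],"spin":0},{"offset":[-0.0075,0.013,0],"spin":0},{"offset":[-0.0075,0.013,0],"spin":0},{"offset":[-0.0075,0.013,0],"spin":0},{"offset":[-0.0075,0.013,0],"spin":0},{"offset":[0,0,0],"spin":0},{"offset":[0,0,0],"spin":0}]'; python3 shot.py scene s2;python3 shot.py top t2; python3 - <<'E'
import cv2
for n in ['s2','t2']:
    im=cv2.imread(f'pics/{n}.png');cv2.imwrite(f'pics/{n}c.png',cv2.resize(im[100:250,230:430] if n[0]=='s' else im[130:280,120:320],None,fx=4,fy=4))
E
```

```text
time_s: 5.3
position: [0.6025, 0.3103, 0.3853]
tcp_rot: [[0.0, -0.085, 0.996], [-0.0, 0.996, 0.085], [-1.0, -0.0, 0.0]]
force: [-1.2, -0.5, -0.4]
opening: 0.134
[0.6025 0.3098 0.3849] [ 0.7 -0.6 -1.1] 0.13601861752414285
[0.6026 0.3095 0.3847] [-0.6 -0.3 -0.1] 0.13610310264204817
```

View pics/s2c.png

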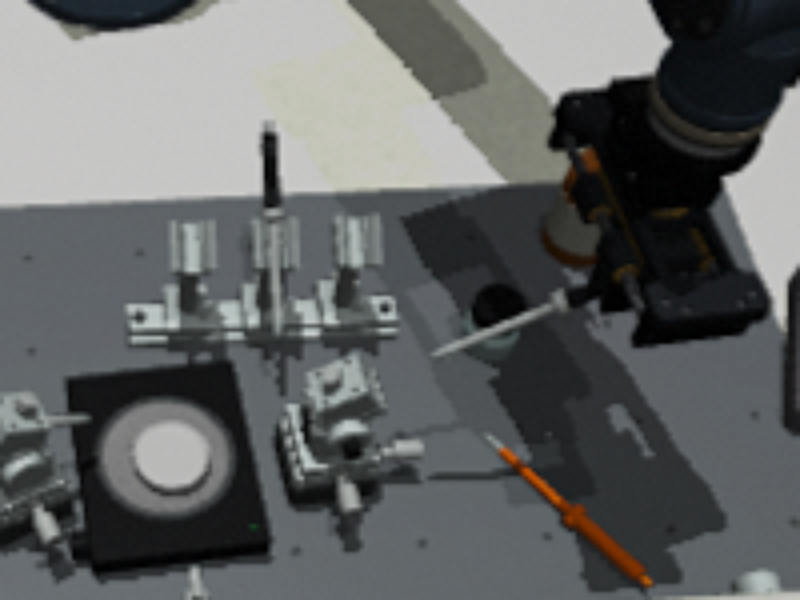

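View pics/t2c.png

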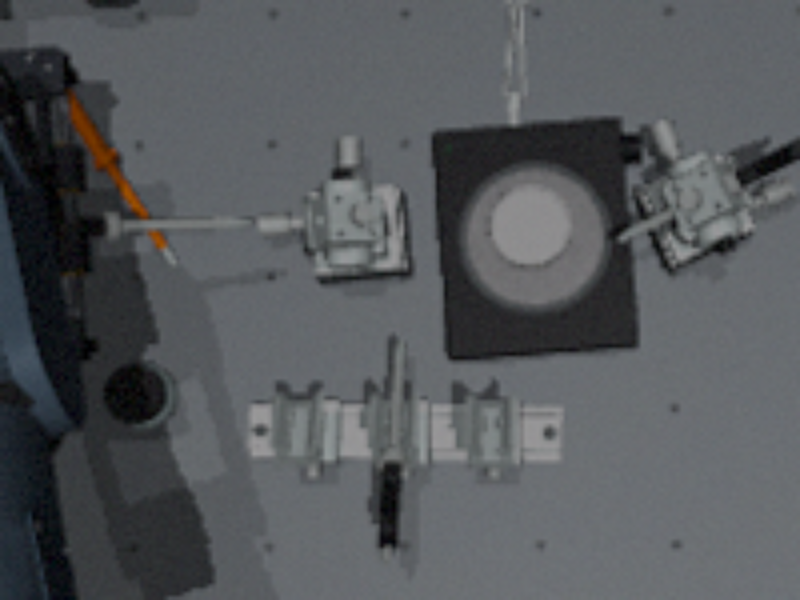

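```bash
python3 -m crank '[{"offset":[-0.03,0,0],"spin":0},{"offset":[-0.035,0,0],"spin":0}]'; python3 plan.py 0.56 0.13 0.45 89 12
```

```text
time_s: 5.6
position: [0.6025, 0.309, 0.4481]
tcp_rot: [[-0.006, -0.083, 0.997], [-0.002, 0.997, 0.083], [-1.0, -0.002, -0.006]]
force: [1.4, 0.5, -1.4]
opening: 0.133
dy 84.25468011596831 max step 0.015370426148939397
[{"offset": [-0.0001,-0.0146,-0.0048],"spin": -0.123},{"offset": [-0.0001,-0.0139,-0.0065],"spin": -0.123},{"offset": [-0.0001,-0.013,-0.0082],"spin": -0.123},{"offset": [-0.0001,-0.0119,-0.0097],"spin": -0.123},{"offset": [-0.0001,-0.0106,-0.0111],"spin": -0.123},{"offset": [-0.0001,-0.0091,-0.0123],"spin": -0.123},{"offset": [-0.0001,-0.0076,-0.0133],"spin": -0.123},{"offset": [-0.0001,-0.0059,-0.0141],"spin": -0.123},{"offset": [-0.0001,-0.0041,-0.0148],"spin": -0.123},{"offset": [-0.0001,-0.0023,-0.0151],"spin": -0.123},{"offset": [-0.0001,-0.0004,-0.0153],"spin": -0.123},{"offset": [-0.0001,0.0016,-0.0152],"spin": -0.123}]
```

```bash
python3 -m crank '[{"offset":[0,-0.0146,-0.0048],"spin":-0.123},{"offset":[0,-0.0139,-0.0065],"spin":-0.123},{"offset":[0,-0.013,-0.0082],"spin":-0.123},{"offset":[0,-0.0119,-0.0097],"spin":-0.123},{"offset":[0,-0.0106,-0.0111],"spin":-0.123},{"offset":[0,-0.0091,-0.0123],"spin":-0.123},{"offset":[0,-0.0076,-0.0133],"spin":-0.123},{"offset":[0,-0.0059,-0.0141],"spin":-0.123},{"offset":[0,-0.0041,-0.0148],"spin":-0.123},{"offset":[0,-0.0023,-0.0151],"spin":-0.123},{"offset":[0,-0.0004,-0.0153],"spin":-0.123},{"offset":[0,0.0016,-0.0152],"spin":-0.123}]';python3 -m crank '[{"offset":[0,0,0],"spin":0},{"offset":[0,0,0],"spin":0},{"offset":[0,0,0],"spin":0}]'; python3 shot.py wrist w4
```

```text
time_s: 6.8
position: [0.5601, 0.1295, 0.4497]
tcp_rot: [[-0.001, -1.0, 0.007], [-0.0, 0.007, 1.0], [-1.0, 0.001, -0.0]]
force: [0.2, -0.1, -1.0]
opening: 0.134
time_s: 7.1
position: [0.5605, 0.1312, 0.4501]
tcp_rot: [[-0.0, -1.0, 0.013], [0.0, 0.013, 1.0], [-1.0, 0.0, 0.0]]
force: [-0.4, 0.5, 0.2]
opening: 0.139
[0.5605 0.1314 0.4501] [-0.6 -0.2 -0. ] 0.1340306783282216
```

View pics/w4.png

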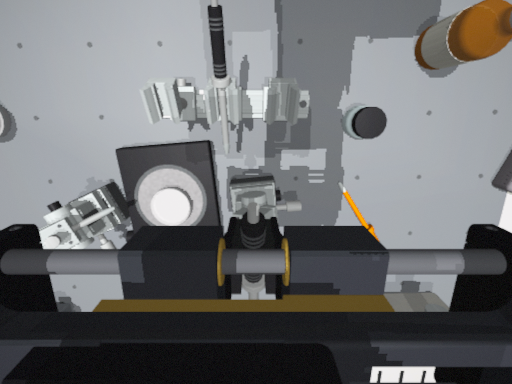

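```bash
python3 fit.py w4 .35 .448 .08 .12 .12 .2 .424 .098 .145 0
python3 - <<'E'
from h import *
p=dict(np.load('pics/w4.npz'));im=p['pixels']
cv2.imwrite('pics/w4c.png',cv2.resize(im[60:160,130:330],None,fx=4,fy=4,interpolation=2))
P,u,v=cloud(p,np.ones((384,512),bool))
for y0,y1 in [(-.005,.07),(.13,.2)]:
  # sections: height residual above the slope, in slope frame
  m=(P[:,0]>.42)&(P[:,0]<.52)&(P[:,1]>y0)&(P[:,1]<y1)&(P[:,2]>.085)
  Q=P[m];print(len(Q),Q.min(0).round(3),Q.max(0).round(3))
  # normal coordinate n = z cos30 + x sin30 ; along s = x cos30 - z sin30
  c,s=np.cos(np.pi/6),.5
  n=Q[:,2]*c+Q[:,0]*s; a=Q[:,0]*c-Q[:,2]*s
  nb=np.round((Q[:,1]-y0)/.002).astype(int)
  for b in np.unique(nb):
    k=nb==b;print(round(y0+b*.002,3),k.sum(),'n med %.4f'%np.median(n[k]),'a %.4f %.4f'%(a[k].min(),a[k].max()))
E
```

```text
643 208 225 5 74 [0.394 0.095 0.13 ] [0.447 0.106 0.164]
point [0.424  0.0993 0.141 ] yaw -1.15 pitch 29.67 rms 0.00067
1513 [0.448 0.015 0.091] [0.497 0.05  0.136]
0.015 23 n med 0.3455 a 0.3333 0.3718
0.017 52 n med 0.3463 a 0.3325 0.3718
0.019 76 n med 0.3472 a 0.3324 0.3731
0.021 121 n med 0.3460 a 0.3324 0.3726
0.023 129 n med 0.3426 a 0.3323 0.3729
0.025 118 n med 0.3392 a 0.3324 0.3724
0.027 166 n med 0.3336 a 0.3324 0.3732
0.029 68 n med 0.3295 a 0.3325 0.3729
0.031 67 n med 0.3298 a 0.3322 0.3725
0.033 70 n med 0.3295 a 0.3325 0.3715
0.035 48 n med 0.3295 a 0.3324 0.3725
0.037 14 n med 0.3267 a 0.3327 0.3640
0.039 50 n med 0.3379 a 0.3325 0.3731
0.041 47 n med 0.3403 a 0.3324 0.3726
0.043 49 n med 0.3437 a 0.3327 0.3716
0.045 72 n med 0.3472 a 0.3322 0.3735
0.047 259 n med 0.3328 a 0.3326 0.3729
0.049 82 n med 0.3461 a 0.3331 0.3731
0.051 2 n med 0.3459 a 0.3330 0.3578
1350 [0.449 0.147 0.099] [0.499 0.182 0.136]
0.148 65 n med 0.3470 a 0.3341 0.3739
0.15 91 n med 0.3480 a 0.3337 0.3746
0.152 79 n med 0.3481 a 0.3338 0.3742
0.154 76 n med 0.3453 a 0.3338 0.3751
0.156 75 n med 0.3420 a 0.3341 0.3745
0.158 71 n med 0.3387 a 0.3341 0.3741
0.16 45 n med 0.3304 a 0.3342 0.3729
0.162 69 n med 0.3307 a 0.3341 0.3739
0.164 67 n med 0.3307 a 0.3342 0.3738
0.166 69 n med 0.3306 a 0.3343 0.3736
0.168 67 n med 0.3305 a 0.3341 0.3735
0.17 105 n med 0.3339 a 0.3342 0.3742
0.172 93 n med 0.3403 a 0.3341 0.3746
0.174 101 n med 0.3435 a 0.3343 0.3746
0.176 100 n med 0.3472 a 0.3343 0.3748
0.178 82 n med 0.3486 a 0.3342 0.3746
0.18 67 n med 0.3477 a 0.3345 0.3740
0.182 28 n med 0.3471 a 0.3349 0.3736
```

View pics/w4c.png

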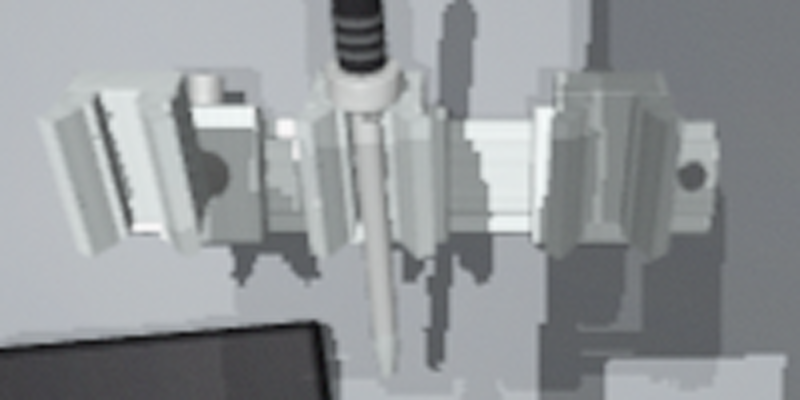

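```bash
python3 - <<'E'
from h import *
for n in ['s2','t2']:
    p=dict(np.load(f'pics/{n}.npz'));P,u,v=cloud(p,np.ones((384,512),bool))
    m=(abs(P[:,0]-.61)<.02)&(P[:,1]>.185)&(P[:,1]<.285)&(P[:,2]>.148)
    Q=P[m];o=np.argsort(Q[:,1]);Q=Q[o]
    k=(Q[:,1]>.2)&(Q[:,1]<.265)
    fz=np.polyfit(Q[k,1],Q[k,2],1);fx=np.polyfit(Q[k,1],Q[k,0],1)
    print(n,k.sum(),'pitch',np.degrees(np.arctan(fz[0])),'z@.2753',np.polyval(fz,.2753),'x',np.polyval(fx,.2753),'yaw slope',fx[0])
    for q in Q[-14:]: print(q.round(4))
E
```

```text
s2 661 pitch 82.795458038622 z@.2753 0.6742364191877934 x 0.6149605832136745 yaw slope 0.20461500928381593
[0.6215 0.2846 0.4116]
[0.6285 0.2846 0.3781]
[0.6057 0.2846 0.2137]
[0.6198 0.2847 0.4451]
[0.6266 0.2847 0.3794]
[0.6076 0.2847 0.2117]
[0.6187 0.2848 0.5463]
[0.6026 0.2848 0.2896]
[0.6078 0.2849 0.5447]
[0.6032 0.2849 0.215 ]
[0.6228 0.2849 0.4293]
[0.5918 0.2849 0.5418]
[0.6227 0.285  0.4355]
[0.6227 0.285  0.448 ]
t2 427 pitch 82.64840551961484 z@.2753 0.672633349015284 x 0.6103714314269368 yaw slope 0.06086395537207949
[0.6113 0.2843 0.3127]
[0.5921 0.2843 0.5394]
[0.5988 0.2843 0.546 ]
[0.6163 0.2844 0.2935]
[0.5951 0.2844 0.5455]
[0.6083 0.2844 0.5466]
[0.5972 0.2844 0.3109]
[0.597  0.2845 0.5454]
[0.616  0.2845 0.547 ]
[0.6008 0.2846 0.5453]
[0.6234 0.2848 0.3117]
[0.6029 0.2848 0.5448]
[0.6181 0.2849 0.5459]
[0.6105 0.2849 0.5452]
```

Need a height cap.

```bash
python3 - <<'E'
from h import *
for n in ['s2','t2']:
    p=dict(np.load(f'pics/{n}.npz'));P,u,v=cloud(p,np.ones((384,512),bool))
    m=(abs(P[:,0]-.61)<.015)&(P[:,1]>.19)&(P[:,1]<.285)&(P[:,2]>.148)&(abs(P[:,2]-.2009-(P[:,1]-.2753)*.577)<.025)
    Q=P[m]
    k=(Q[:,1]>.205)&(Q[:,1]<.262)
    fz=np.polyfit(Q[k,1],Q[k,2],1);fx=np.polyfit(Q[k,1],Q[k,0],1)
    print(n,k.sum(),'pitch',np.degrees(np.arctan(fz[0])),'z@.2753',np.polyval(fz,.2753),'x',np.polyval(fx,.2753),'yaw slope',fx[0])
    # perpendicular residual vs along: find collar
    d=np.array([.0725,-.8632,-.5]);s0=np.array([.6054,.2753,.2009])
    a=(Q-s0)@d;r=np.linalg.norm((Q-s0)-np.outer(a,d),axis=1)
    for b in range(-14,10,2):
        kk=(a>=b/1e3)&(a<(b+2)/1e3);print(b,kk.sum(),r[kk].max().round(4) if kk.any() else '',end='; ')
    print()
E
```

```text
s2 67 pitch 30.28104379206373 z@.2753 0.20287236850889837 x 0.605949084168167 yaw slope -0.08641205321759858
-14 3 0.0075; -12 2 0.0069; -10 4 0.0085; -8 4 0.0083; -6 6 0.0126; -4 5 0.0123; -2 5 0.0093; 0 4 0.0098; 2 3 0.0046; 4 1 0.0043; 6 2 0.0039; 8 3 0.0055; 
t2 75 pitch 29.371458132118786 z@.2753 0.20529808250968737 x 0.6057759159470593 yaw slope -0.09547696613160016
-14 4 0.0082; -12 3 0.0098; -10 4 0.0102; -8 5 0.0103; -6 5 0.0123; -4 10 0.0143; -2 5 0.0128; 0 5 0.0137; 2 6 0.0137; 4 1 0.0078; 6 0 ; 8 3 0.0113;
```

```bash
python3 plan.py 0.418 0.1656 0.43 88.85 5
```

```text
dy -0.47615655619853214 max step 0.029600844582545277
[{"offset": [0.004,0.0286,0.0065],"spin": 0.002},{"offset": [0.004,0.0286,0.0064],"spin": 0.002},{"offset": [0.0041,0.0286,0.0064],"spin": 0.002},{"offset": [0.004,0.0286,0.0063],"spin": 0.002},{"offset": [0.0041,0.0286,0.0063],"spin": 0.002}]
```

```bash
python3 -m crank '[{"offset":[0.004,0.0286,0.0064],"spin":0.002},{"offset":[0.004,0.0286,0.0064],"spin":0.002},{"offset":[0.004,0.0286,0.0064],"spin":0.002},{"offset":[0.004,0.0286,0.0064],"spin":0.002},{"offset":[0.004,0.0286,0.0063],"spin":0},{"offset":[0,0,0],"spin":0},{"offset":[0,0,0],"spin":0}]';python3 plan.py 0.418 0.1656 0.34 88.85 3; python3 shot.py scene s3;python3 shot.py top t3;python3 - <<'E'
import cv2
for n in ['s3','t3']:
    im=cv2.imread(f'pics/{n}.png');cv2.imwrite(f'pics/{n}c.png',cv2.resize(im[100:250,230:430] if n[0]=='s' else im[130:280,120:320],None,fx=4,fy=4))
E
```

```text
time_s: 7.85
position: [0.4178, 0.1656, 0.4306]
tcp_rot: [[0.002, -1.0, 0.018], [0.0, 0.018, 1.0], [-1.0, -0.002, 0.0]]
force: [0.2, 0.4, -0.4]
opening: 0.138
dy -0.1299240451875221 max step 0.030200165562460086
[{"offset": [0.0302,-0.0,-0.0],"spin": 0.001},{"offset": [0.0302,-0.0001,-0.0],"spin": 0.001},{"offset": [0.0302,-0.0,-0.0],"spin": 0.001}]
[0.4186 0.1654 0.4308] [ 0.5 -0.9 -1.1] 0.1377622753858077
[0.419  0.1652 0.4308] [-0.3  0.7 -0.2] 0.13821535874019114
```

View pics/s3c.png

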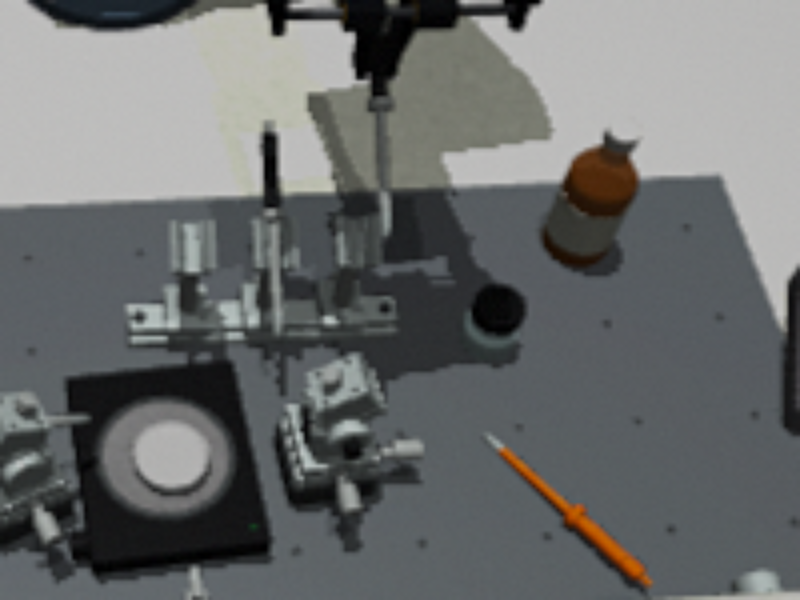

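View pics/t3c.png

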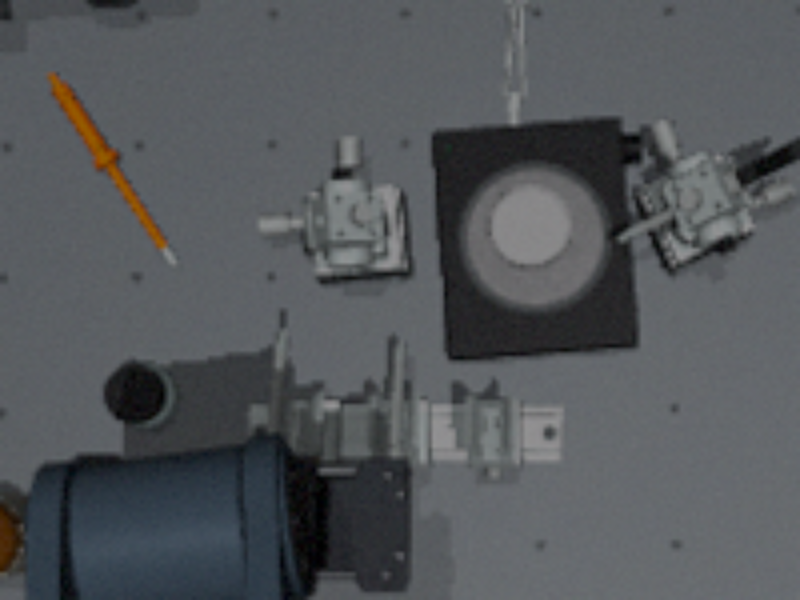

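```bash
python3 -m crank '[{"offset":[0.03,0,0],"spin":0.002},{"offset":[0.03,0,0],"spin":0},{"offset":[0.025,0,0],"spin":0},{"offset":[0.015,0,0],"spin":0},{"offset":[0,0,0],"spin":0},{"offset":[0,0,0],"spin":0}]'; python3 shot.py scene s4;python3 - <<'E'
import cv2
for n in ['s4']:
    im=cv2.imread(f'pics/{n}.png');cv2.imwrite(f'pics/{n}c.png',cv2.resize(im[110:210,250:350],None,fx=6,fy=6))
E
```

```text
time_s: 8.55
position: [0.419, 0.1649, 0.3303]
tcp_rot: [[0.001, -1.0, 0.021], [0.0, 0.021, 1.0], [-1.0, -0.001, 0.0]]
force: [-0.3, 0.3, -1.6]
opening: 0.14
[0.419  0.1649 0.3308] [ 0.  -0.5 -0.3] 0.13255117771169603
```

View pics/s4c.png

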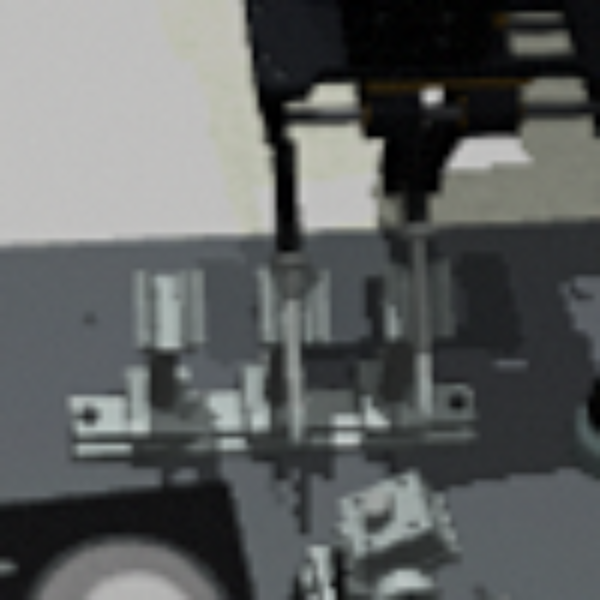

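```bash
python3 -m crank '[{"offset":[0.008,0,0.0005],"spin":0},{"offset":[0.006,0,0],"spin":0},{"offset":[0.004,0,0],"spin":0},{"offset":[0.003,0,0],"spin":0},{"offset":[0,0,0],"spin":0},{"offset":[0,0,0],"spin":0}]'
```

```text
time_s: 9.2
position: [0.418, 0.1655, 0.3093]
tcp_rot: [[0.001, -1.0, 0.021], [-0.0, 0.021, 1.0], [-1.0, -0.001, -0.0]]
force: [1.0, 1.1, -0.8]
opening: 0.133
```

```bash
python3 -m crank '[{"offset":[0.001,-0.0017,0],"spin":0},{"offset":[0.001,-0.0017,0],"spin":0},{"offset":[0,0,0],"spin":0},{"offset":[0,0,0],"spin":0}]'; python3 shot.py wrist w5; python3 shot.py scene s5;python3 - <<'E'
import cv2
for n in ['s5']:
    im=cv2.imread(f'pics/{n}.png');cv2.imwrite(f'pics/{n}c.png',cv2.resize(im[110:210,250:350],None,fx=6,fy=6))
E
```

```text
time_s: 9.6
position: [0.4198, 0.1655, 0.3075]
tcp_rot: [[-0.004, -1.0, 0.021], [-0.0, 0.021, 1.0], [-1.0, 0.004, -0.0]]
force: [-5.0, 0.7, 7.5]
opening: 0.139
[0.4198 0.1655 0.3075] [-4.8  0.2  8.1] 0.1346083753731408
[0.4198 0.1655 0.3076] [-5.5  0.4  6.6] 0.1413373412463971
```

View pics/s5c.png

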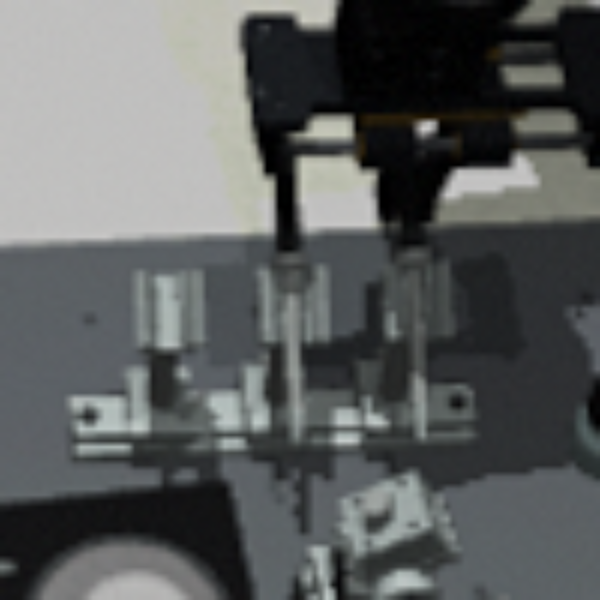

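View pics/w5.png

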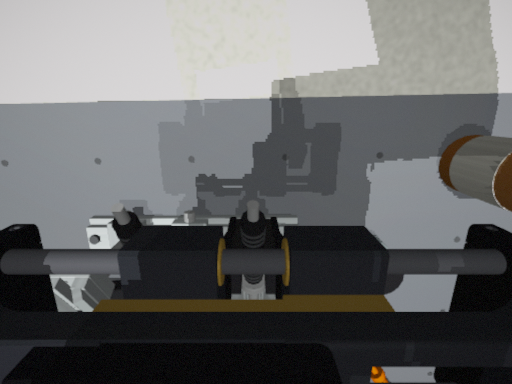

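```bash
python3 -m crank '[{"offset":[0,0,0],"spin":0},{"offset":[0,0,0],"spin":0},{"offset":[0,0,0],"spin":0},{"offset":[0,0,0],"spin":0}]' 0.035; python3 -m crank '[{"offset":[-0.01,0,0],"spin":0},{"offset":[-0.02,0,0],"spin":0},{"offset":[-0.03,0,0],"spin":0},{"offset":[-0.04,0,0],"spin":0},{"offset":[-0.03,0,0],"spin":0}]'; python3 shot.py scene s6;python3 - <<'E'
import cv2
for n in ['s6']:
    im=cv2.imread(f'pics/{n}.png');cv2.imwrite(f'pics/{n}c.png',cv2.resize(im[110:210,250:350],None,fx=6,fy=6))
E
```

```text
time_s: 10.1
position: [0.4216, 0.1654, 0.3072]
tcp_rot: [[0.001, -1.0, 0.021], [0.0, 0.021, 1.0], [-1.0, -0.001, 0.0]]
force: [-0.2, 0.2, -0.4]
opening: 0.374
time_s: 10.6
position: [0.4213, 0.1654, 0.4399]
tcp_rot: [[0.002, -1.0, 0.021], [0.0, 0.021, 1.0], [-1.0, -0.002, 0.0]]
force: [0.3, -0.1, 0.2]
opening: 0.405
[0.4225 0.1657 0.4441] [1.6 0.3 2.7] 0.4016963217080842
```

View pics/s6c.png

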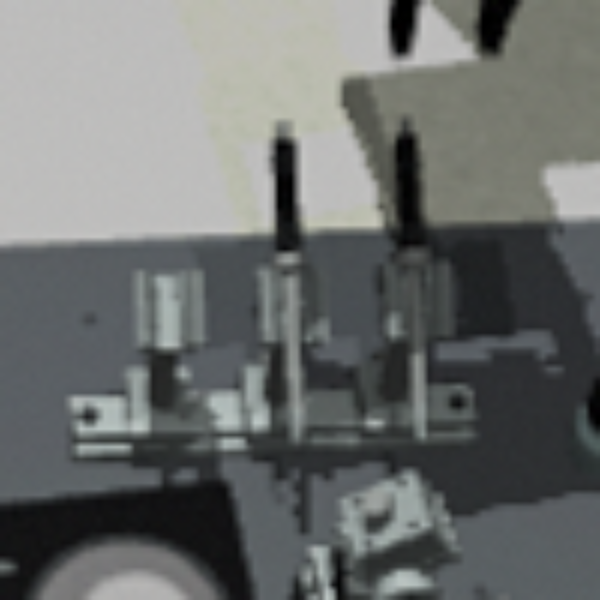

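```bash
python3 plan.py 0.68 -0.223 0.42 23.7 12
```

```text
dy -65.12798007712532 max step 0.03896678072409882
[{"offset": [0.0022,-0.0221,-0.032],"spin": 0.095},{"offset": [0.0022,-0.025,-0.0297],"spin": 0.095},{"offset": [0.0022,-0.0277,-0.0272],"spin": 0.095},{"offset": [0.0022,-0.0302,-0.0244],"spin": 0.095},{"offset": [0.0022,-0.0324,-0.0215],"spin": 0.095},{"offset": [0.0022,-0.0343,-0.0183],"spin": 0.095},{"offset": [0.0022,-0.0358,-0.015],"spin": 0.095},{"offset": [0.0022,-0.0371,-0.0115],"spin": 0.095},{"offset": [0.0022,-0.038,-0.0079],"spin": 0.095},{"offset": [0.0022,-0.0386,-0.0043],"spin": 0.095},{"offset": [0.0022,-0.0389,-0.0006],"spin": 0.095},{"offset": [0.0023,-0.0387,0.003],"spin": 0.095}]
```

```bash
python3 -m crank '[{"offset":[0.002,-0.022,-0.032],"spin":0.095},{"offset":[0.002,-0.025,-0.03],"spin":0.095},{"offset":[0.002,-0.028,-0.027],"spin":0.095},{"offset":[0.002,-0.03,-0.0245],"spin":0.095},{"offset":[0.002,-0.0325,-0.0215],"spin":0.095},{"offset":[0.002,-0.0343,-0.0183],"spin":0.095},{"offset":[0.002,-0.0358,-0.015],"spin":0.095},{"offset":[0.002,-0.0371,-0.0115],"spin":0.095},{"offset":[0.002,-0.038,-0.008],"spin":0.095},{"offset":[0.002,-0.0386,-0.004],"spin":0.095},{"offset":[0.002,-0.039,-0.0006],"spin":0.095},{"offset":[0.002,-0.039,0.003],"spin":0.095}]';python3 -m crank '[{"offset":[0,0,0],"spin":0},{"offset":[0,0,0],"spin":0},{"offset":[0,0,0],"spin":0}]'; python3 shot.py wrist w6
```

```text
time_s: 11.85
position: [0.6793, -0.2253, 0.4134]
tcp_rot: [[-0.0, -0.395, 0.919], [0.0, 0.919, 0.395], [-1.0, 0.0, -0.0]]
force: [0.0, 0.4, -0.2]
opening: 0.405
time_s: 12.15
position: [0.6782, -0.223, 0.4132]
tcp_rot: [[-0.001, -0.399, 0.917], [0.001, 0.917, 0.399], [-1.0, 0.001, -0.001]]
force: [0.8, 0.4, -0.5]
opening: 0.402
[ 0.6782 -0.2227  0.4135] [0.2 0.5 0.9] 0.4035734165820933
```

View pics/w6.png

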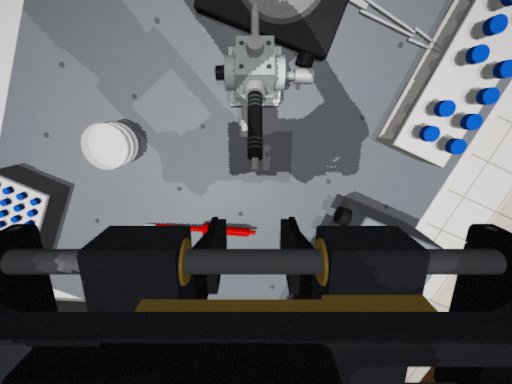

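```bash
python3 fit.py w6 .63 .72 -.23 -.15 .12 .2 .656 -.168 .15 113.5
python3 - <<'E'
import cv2
im=cv2.imread('pics/w6.png');cv2.imwrite('pics/w6c.png',cv2.resize(im[60:240,150:350],None,fx=3,fy=3))
E
```

```text
717 247 262 106 160 [ 0.641 -0.191  0.141] [ 0.669 -0.15   0.169]
point [ 0.6552 -0.1683  0.1512] yaw 113.57 pitch 29.92 rms 0.00063
```

```bash
python3 - <<'E'
from h import *
p=dict(np.load('pics/w6.npz'));P,u,v=cloud(p,np.ones((384,512),bool))
for c,r in [(242,127),(243,122),(220,72),(305,75),(270,130)]:
    m=(u==c)&(v==r);print(c,r,P[m].round(3))
E
python3 plan.py 0.6544 -0.1664 0.37 23.57 3
```

```text
242 127 [[ 0.642 -0.175  0.044]]
243 122 [[ 0.641 -0.169  0.044]]
220 72 [[ 0.602 -0.131  0.099]]
305 75 [[ 0.685 -0.093  0.061]]
270 130 [[ 0.679 -0.166 -0.   ]]
dy 0.00261450094356519 max step 0.025029982021567657
[{"offset": [0.0145,0.0204,0.0002],"spin": -0.0},{"offset": [0.0145,0.0203,0.0002],"spin": -0.0},{"offset": [0.0145,0.0204,0.0003],"spin": -0.0}]
```

```bash
python3 -m crank '[{"offset":[0.0145,0.0204,0.0002],"spin":0},{"offset":[0.0145,0.0204,0.0002],"spin":0},{"offset":[0.0145,0.0204,0.0002],"spin":0},{"offset":[0,0,0],"spin":0},{"offset":[0,0,0],"spin":0}]' 0.045;python3 plan.py 0.6544 -0.1664 0.314 23.57 3
```

```text
time_s: 12.7
position: [0.655, -0.1667, 0.3706]
tcp_rot: [[0.001, -0.4, 0.916], [-0.001, 0.916, 0.4], [-1.0, -0.001, 0.0]]
force: [-0.0, 0.1, 1.2]
opening: 0.511
dy -0.03351129500381944 max step 0.018902116283633426
[{"offset": [0.0189,0.0002,-0.0002],"spin": 0.0},{"offset": [0.0188,0.0002,-0.0001],"spin": 0.0},{"offset": [0.0189,0.0002,-0.0002],"spin": 0.0}]
```

```bash
python3 -m crank '[{"offset":[0.02,0.0002,-0.0003],"spin":0},{"offset":[0.02,0.0002,-0.0002],"spin":0},{"offset":[0.0165,0,0],"spin":0},{"offset":[0,0,0],"spin":0},{"offset":[0,0,0],"spin":0}]';python3 plan.py 0.6544 -0.1664 0.314 23.57 1; python3 shot.py wrist w7
```

```text
time_s: 13.2
position: [0.655, -0.1683, 0.3143]
tcp_rot: [[0.002, -0.398, 0.917], [-0.001, 0.917, 0.398], [-1.0, -0.002, 0.001]]
force: [-0.8, -1.0, 0.7]
opening: 0.514
dy 0.10194815434147131 max step 0.0019339079605813717
[{"offset": [0.0003,0.0019,0.0002],"spin": -0.002}]
[ 0.6551 -0.1682  0.3148] [ 0.   0.6 -0.7] 0.51888605894224
```

View pics/w7.png

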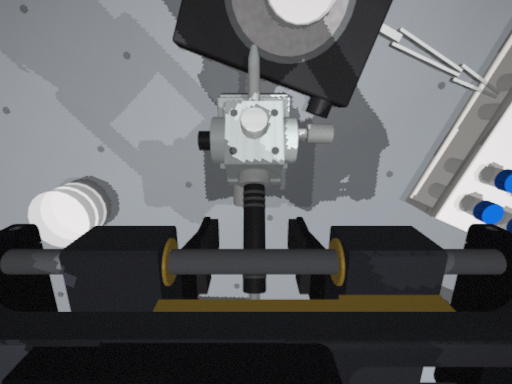

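```bash
python3 -m crank '[{"offset":[0,0,0],"spin":0},{"offset":[0,0,0],"spin":0},{"offset":[0,0,0],"spin":0},{"offset":[0,0,0],"spin":0},{"offset":[0,0,0],"spin":0},{"offset":[0,0,0],"spin":0},{"offset":[0,0,0],"spin":0},{"offset":[0,0,0],"spin":0}]' 0.005;  python3 -m crank '[{"offset":[-0.0025,-0.0043,0],"spin":0},{"offset":[-0.005,-0.0087,0],"spin":0},{"offset":[-0.005,-0.0087,0],"spin":0}]'
```

```text
time_s: 14.05
position: [0.6544, -0.1674, 0.3133]
tcp_rot: [[0.0, -0.399, 0.917], [-0.0, 0.917, 0.399], [-1.0, -0.0, 0.0]]
force: [0.7, 1.5, 0.1]
opening: 0.131
time_s: 14.35
position: [0.6633, -0.1879, 0.3261]
tcp_rot: [[-0.0, -0.399, 0.917], [-0.0, 0.917, 0.399], [-1.0, -0.0, -0.0]]
force: [-0.3, -0.1, -0.5]
opening: 0.137
```

```bash
python3 -m crank '[{"offset":[-0.006,-0.0104,0],"spin":0},{"offset":[-0.006,-0.0104,0],"spin":0},{"offset":[-0.0075,-0.013,0],"spin":0},{"offset":[-0.0075,-0.013,0],"spin":0},{"offset":[-0.0075,-0.013,0],"spin":0},{"offset":[-0.0075,-0.013,0],"spin":0},{"offset":[-0.0075,-0.013,0],"spin":0},{"offset":[-0.0075,-0.013,0],"spin":0},{"offset":[0,0,0],"spin":0},{"offset":[0,0,0],"spin":0}]'; python3 shot.py scene s7;python3 - <<'E'
import cv2
for n in ['s7']:
    im=cv2.imread(f'pics/{n}.png');cv2.imwrite(f'pics/{n}c.png',cv2.resize(im[130:280,120:320],None,fx=4,fy=4))
E
```

```text
time_s: 15.35
position: [0.7021, -0.2785, 0.3828]
tcp_rot: [[-0.0, -0.398, 0.917], [0.0, 0.917, 0.398], [-1.0, 0.0, 0.0]]
force: [-0.2, 0.1, -0.1]
opening: 0.137
[ 0.702  -0.2779  0.3823] [ 1.1  0.7 -0.9] 0.13612725350178928
```

View pics/s7c.png

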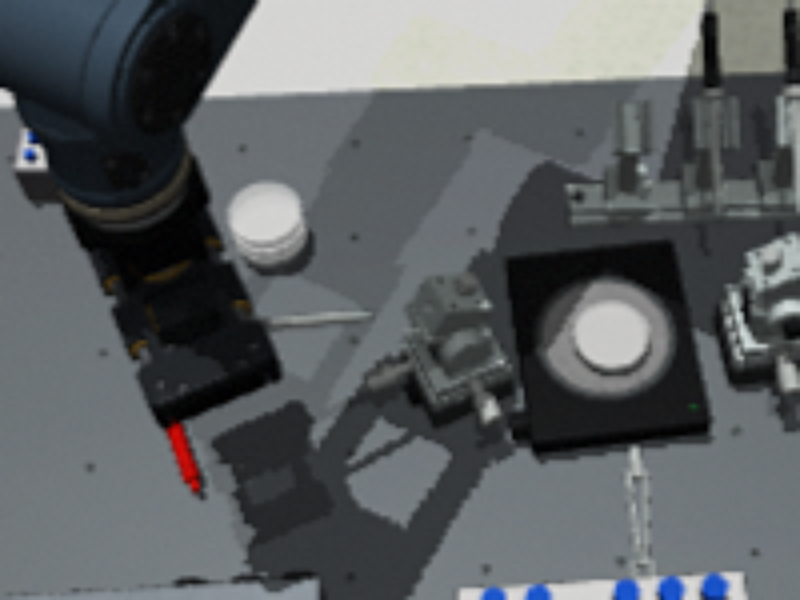

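```bash
python3 -m crank '[{"offset":[-0.03,0,0],"spin":0},{"offset":[-0.035,0,0],"spin":0}]'; python3 plan.py 0.413 0.0337 0.44 -91.2 18
```

```text
time_s: 15.6
position: [0.7018, -0.277, 0.445]
tcp_rot: [[-0.007, -0.399, 0.917], [0.004, 0.917, 0.399], [-1.0, 0.006, -0.004]]
force: [1.5, -0.1, -0.8]
opening: 0.142
dy -114.72893358454571 max step 0.023632604596192947
[{"offset": [0.0005,0.0222,-0.0078],"spin": 0.111},{"offset": [0.0004,0.0212,-0.0102],"spin": 0.111},{"offset": [0.0005,0.02,-0.0125],"spin": 0.111},{"offset": [0.0004,0.0185,-0.0147],"spin": 0.111},{"offset": [0.0005,0.0167,-0.0166],"spin": 0.111},{"offset": [0.0004,0.0148,-0.0184],"spin": 0.111},{"offset": [0.0005,0.0126,-0.0199],"spin": 0.111},{"offset": [0.0004,0.0104,-0.0212],"spin": 0.111},{"offset": [0.0005,0.008,-0.0222],"spin": 0.111},{"offset": [0.0004,0.0054,-0.0229],"spin": 0.111},{"offset": [0.0005,0.0029,-0.0234],"spin": 0.111},{"offset": [0.0004,0.0003,-0.0235],"spin": 0.111},{"offset": [0.0005,-0.0023,-0.0234],"spin": 0.111},{"offset": [0.0004,-0.0049,-0.023],"spin": 0.111},{"offset": [0.0005,-0.0075,-0.0224],"spin": 0.111},{"offset": [0.0004,-0.0099,-0.0214],"spin": 0.111},{"offset": [0.0005,-0.0122,-0.0201],"spin": 0.111},{"offset": [0.0004,-0.0143,-0.0187],"spin": 0.111}]
```

```bash
python3 -m crank '[{"offset":[0,0.0222,-0.0078],"spin":0.111},{"offset":[0,0.0212,-0.0102],"spin":0.111},{"offset":[0,0.02,-0.0125],"spin":0.111},{"offset":[0,0.0185,-0.0147],"spin":0.111},{"offset":[0,0.0167,-0.0166],"spin":0.111},{"offset":[0,0.0148,-0.0184],"spin":0.111},{"offset":[0,0.0126,-0.0199],"spin":0.111},{"offset":[0,0.0104,-0.0212],"spin":0.111},{"offset":[0,0.008,-0.0222],"spin":0.111},{"offset":[0,0.0054,-0.0229],"spin":0.111},{"offset":[0,0.0029,-0.0234],"spin":0.111},{"offset":[0,0.0003,-0.0235],"spin":0.111}]'; python3 plan.py 0.413 0.0337 0.44 -91.2 6
```

```text
time_s: 16.8
position: [0.5085, -0.0692, 0.4474]
tcp_rot: [[-0.001, 0.799, 0.601], [0.001, 0.601, -0.799], [-1.0, -0.001, -0.001]]
force: [0.3, -0.0, 0.0]
opening: 0.135
dy -38.15286483251276 max step 0.023475519163588268
[{"offset": [0.0013,-0.0024,-0.0233],"spin": 0.111},{"offset": [0.0013,-0.005,-0.0229],"spin": 0.111},{"offset": [0.0013,-0.0075,-0.0222],"spin": 0.111},{"offset": [0.0012,-0.0099,-0.0212],"spin": 0.111},{"offset": [0.0013,-0.0122,-0.0199],"spin": 0.111},{"offset": [0.0012,-0.0142,-0.0185],"spin": 0.111}]
```

```bash
python3 -m crank '[{"offset":[0.001,-0.0024,-0.0233],"spin":0.111},{"offset":[0.001,-0.005,-0.0229],"spin":0.111},{"offset":[0.001,-0.0075,-0.0222],"spin":0.111},{"offset":[0.001,-0.01,-0.0212],"spin":0.111},{"offset":[0.001,-0.0122,-0.02],"spin":0.111},{"offset":[0.001,-0.0142,-0.0185],"spin":0.111},{"offset":[0,0,0],"spin":0},{"offset":[0,0,0],"spin":0},{"offset":[0,0,0],"spin":0}]'; python3 plan.py 0.413 0.0337 0.34 -91.2 4; python3 shot.py wrist w8
```

```text
time_s: 17.7
position: [0.4146, 0.0317, 0.442]
tcp_rot: [[0.001, 1.0, -0.016], [-0.0, -0.016, -1.0], [-1.0, 0.001, 0.0]]
force: [-0.1, 0.3, -1.1]
opening: 0.138
dy -0.2797143679578653 max step 0.025509802037648195
[{"offset": [0.0255,-0.0004,-0.0005],"spin": 0.001},{"offset": [0.0255,-0.0004,-0.0005],"spin": 0.001},{"offset": [0.0255,-0.0005,-0.0005],"spin": 0.001},{"offset": [0.0255,-0.0004,-0.0005],"spin": 0.001}]
[0.4147 0.0315 0.4419] [ 0.1  0.3 -0.6] 0.1351548771344529
```

View pics/w8.png

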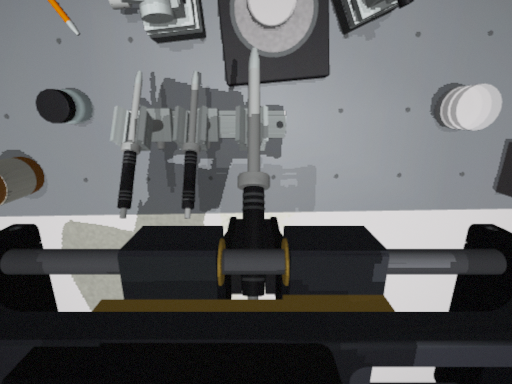

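```bash
python3 - <<'E'
from h import *
p=dict(np.load('pics/w8.npz'));P,u,v=cloud(p,np.ones((384,512),bool))
g=(.4147,.0315,.2779)
m=(abs(P[:,1]-g[1])<.02)&(P[:,0]>.42)&(P[:,0]<.53)&(P[:,2]>.17)&(P[:,2]<.28)
Q=P[m]
k=(Q[:,0]>.462)&(Q[:,0]<.505)
fz=np.polyfit(Q[k,0],Q[k,2],1);fy=np.polyfit(Q[k,0],Q[k,1],1)
print(k.sum(),'pitch',np.degrees(np.arctan(fz[0])),'yaw',np.degrees(np.arctan(fy[0])))
print('y at x=.45',np.polyval(fy,.45),'axis z approx',np.polyval(fz,.45)-.004/np.cos(np.pi/6))
print('pred',g[2]-.0193-(.45-(g[0]+.0356))*.577)
# collar
d=np.array([.866,-.017,-.5]);o=np.array(g);a=(Q-o)@d
w=Q-o-np.outer(a,d)
for b in range(16,56,2):
    kk=(a>=b/1e3)&(a<(b+2)/1e3)
    if kk.any():print(b,kk.sum(),np.ptp(Q[kk,1]).round(4),end='; ')
print()
for nm,y in (('spare',.0985),('left',.1646)):
  m=(abs(P[:,1]-y)<.014)&(P[:,0]>.46)&(P[:,0]<.55)&(P[:,2]>.07)&(P[:,2]<.128)
for y0,y1 in [(.012,.054),(.145,.185),(.08,.12)]:
  m=(P[:,0]>.43)&(P[:,0]<.52)&(P[:,1]>y0)&(P[:,1]<y1)&(P[:,2]>.085)&(P[:,2]<.15);R=P[m];n=R[:,2]*.866+R[:,0]*.5
  e=(n>.345)&(n<.352)
  print(y0,e.sum(),R[e,1].min().round(4) if e.any() else '',R[e,1].max().round(4) if e.any() else '')
E
python3 fit.py w8 .35 .445 .08 .12 .12 .2 .424 .098 .145 0
python3 fit.py w8 .35 .445 .14 .19 .12 .2 .424 .165 .145 0
```

```text
880 pitch -30.312525882237473 yaw -1.5237389486927573
y at x=.45 0.0317795838845211 axis z approx 0.2570321415269289
pred 0.25877310000000003
16 120 0.0295; 18 84 0.0287; 20 82 0.0127; 22 67 0.0127; 24 78 0.0126; 26 68 0.0127; 28 75 0.0128; 30 62 0.0128; 32 70 0.0122; 34 166 0.019; 36 100 0.019; 38 101 0.0191; 40 106 0.0191; 42 28 0.0192; 44 28 0.0075; 46 42 0.0075; 48 38 0.0075; 50 41 0.0076; 52 37 0.0075; 54 39 0.0076; 
0.012 415 0.0159 0.0505
0.145 486 0.1475 0.1833
0.08 456 0.0817 0.1172
592 182 196 156 208 [0.395 0.093 0.128] [0.445 0.105 0.164]
point [0.424  0.1002 0.1408] yaw -0.7 pitch 29.79 rms 0.0006
610 118 135 157 208 [0.396 0.159 0.127] [0.445 0.17  0.163]
point [0.424  0.1663 0.1415] yaw -0.89 pitch 30.02 rms 0.00065
```

```bash
python3 -m crank '[{"offset":[0.03,-0.0015,-0.0009],"spin":-0.003},{"offset":[0.03,-0.0015,-0.0009],"spin":-0.003},{"offset":[0.03,-0.0006,0],"spin":0},{"offset":[0.022,0,0],"spin":0},{"offset":[0,0,0],"spin":0},{"offset":[0,0,0],"spin":0}]'; python3 shot.py wrist w9; python3 shot.py scene s9;python3 - <<'E'
import cv2
for n in ['s9']:
    im=cv2.imread(f'pics/{n}.png');cv2.imwrite(f'pics/{n}c.png',cv2.resize(im[110:210,250:350],None,fx=6,fy=6))
E
```

```text
time_s: 18.35
position: [0.4111, 0.0333, 0.3297]
tcp_rot: [[-0.0, 1.0, -0.012], [0.0, -0.012, -1.0], [-1.0, -0.0, -0.0]]
force: [2.1, 0.5, -0.7]
opening: 0.137
[0.4113 0.0334 0.3304] [-0.4 -0.1  0.2] 0.1360061688192386
[0.4113 0.0335 0.3307] [-0.4  0.4 -0.4] 0.13645615448727177
```

View pics/w9.png

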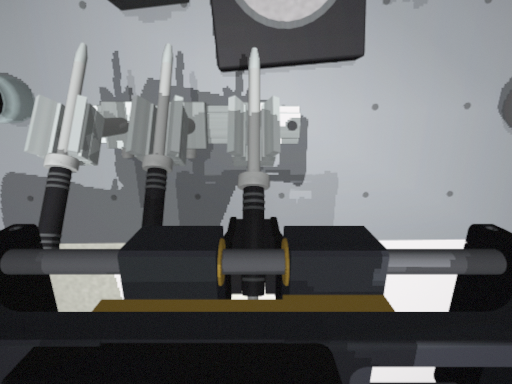

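View pics/s9c.png

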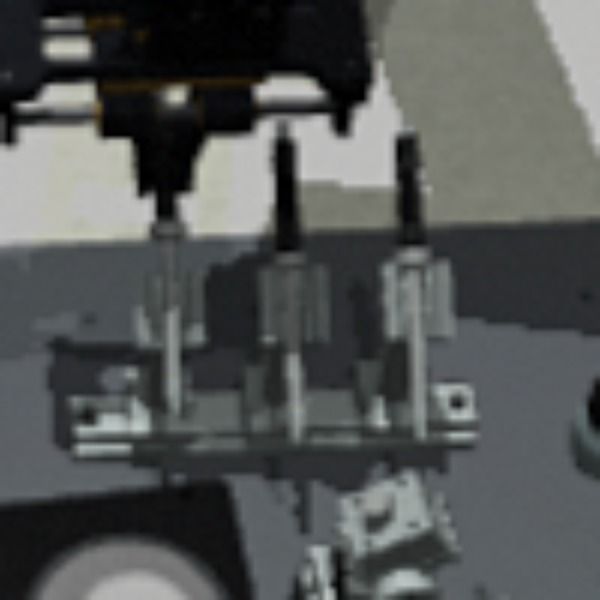

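```bash
python3 -m crank '[{"offset":[0.008,0,0],"spin":0},{"offset":[0.006,0,0],"spin":0},{"offset":[0.004,0,0],"spin":0},{"offset":[0.003,0,0],"spin":0},{"offset":[0,0,0],"spin":0},{"offset":[0,0,0],"spin":0}]'; python3 -m crank '[{"offset":[0.001,0.0017,0],"spin":0},{"offset":[0.001,0.0017,0],"spin":0},{"offset":[0,0,0],"spin":0},{"offset":[0,0,0],"spin":0}]'
```

```text
time_s: 19.05
position: [0.4108, 0.0338, 0.309]
tcp_rot: [[0.002, 1.0, -0.011], [-0.0, -0.011, -1.0], [-1.0, 0.002, 0.0]]
force: [0.3, 0.3, 2.3]
opening: 0.133
time_s: 19.45
position: [0.4142, 0.0337, 0.3069]
tcp_rot: [[0.001, 1.0, -0.011], [-0.0, -0.011, -1.0], [-1.0, 0.001, 0.0]]
force: [1.3, 0.6, 2.9]
opening: 0.135
```

```bash
python3 -m crank '[{"offset":[0.0005,0.001,0],"spin":0},{"offset":[0.0005,0.001,0],"spin":0},{"offset":[0,0,0],"spin":0},{"offset":[0,0,0],"spin":0}]'; python3 shot.py wrist w10; python3 shot.py scene s10;python3 - <<'E'
import cv2
for n in ['s10']:
    im=cv2.imread(f'pics/{n}.png');cv2.imwrite(f'pics/{n}c.png',cv2.resize(im[110:210,250:350],None,fx=6,fy=6))
E
```

```text
time_s: 19.85
position: [0.4158, 0.0338, 0.3058]
tcp_rot: [[0.0, 1.0, -0.011], [-0.0, -0.011, -1.0], [-1.0, 0.0, 0.0]]
force: [1.0, 1.0, 5.4]
opening: 0.136
[0.4158 0.0338 0.3058] [-0.3  0.3  5.1] 0.1388109619548299
[0.4158 0.0338 0.3058] [-0.2 -0.2  3.6] 0.13809482339317874
```

View pics/w10.png

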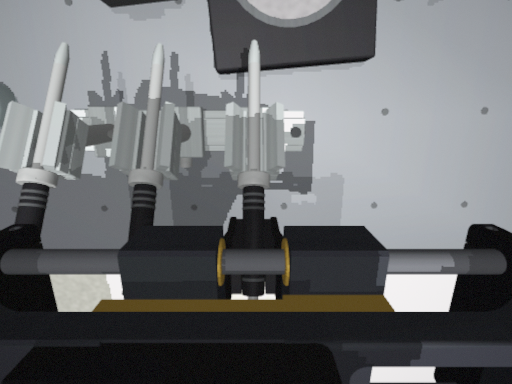

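View pics/s10c.png

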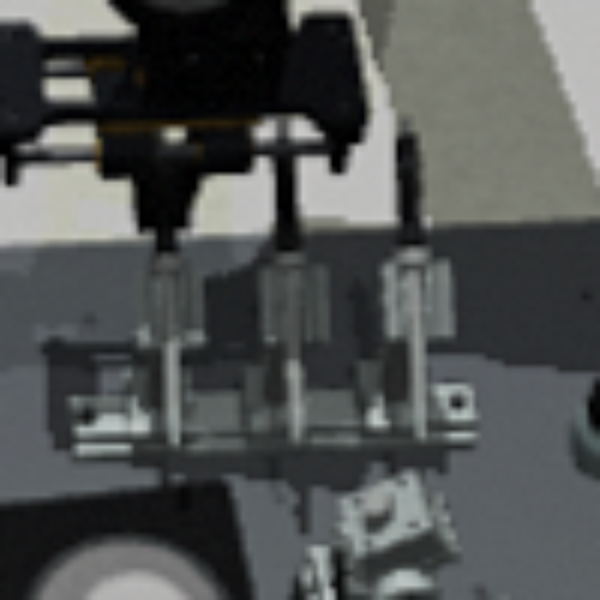

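```bash
python3 -m crank '[{"offset":[0.0004,0.001,0],"spin":0},{"offset":[0.0004,0.001,0],"spin":0},{"offset":[0,0,0],"spin":0},{"offset":[0,0,0],"spin":0}]'
```

```text
time_s: 20.35
position: [0.4166, 0.0338, 0.3049]
tcp_rot: [[-0.004, 1.0, -0.011], [0.0, -0.011, -1.0], [-1.0, -0.004, -0.0]]
force: [-2.9, -1.3, 8.8]
opening: 0.139
```

```bash
python3 -m crank '[{"offset":[0,0,0],"spin":0},{"offset":[0,0,0],"spin":0},{"offset":[0,0,0],"spin":0},{"offset":[0,0,0],"spin":0}]' 0.035; python3 -m crank '[{"offset":[-0.01,0,0],"spin":0},{"offset":[-0.02,0,0],"spin":0},{"offset":[-0.03,0,0],"spin":0},{"offset":[-0.04,0,0],"spin":0},{"offset":[-0.03,0,0],"spin":0},{"offset":[0,0,0],"spin":0},{"offset":[0,0,0],"spin":0},{"offset":[0,0,0],"spin":0}]'; python3 shot.py scene s11;python3 shot.py wrist w11;python3 - <<'E'
import cv2
for n in ['s11']:
    im=cv2.imread(f'pics/{n}.png');cv2.imwrite(f'pics/{n}c.png',cv2.resize(im[110:210,250:350],None,fx=6,fy=6))
E
python3 fit.py w11 .35 .44 .08 .12 .12 .2 .424 .1 .141 0
python3 fit.py w11 .35 .44 .14 .19 .12 .2 .424 .166 .141 0
python3 fit.py w11 .35 .44 .01 .06 .12 .2 .424 .034 .141 0
```

```text
time_s: 20.75
position: [0.4178, 0.0338, 0.3047]
tcp_rot: [[-0.001, 1.0, -0.011], [0.0, -0.011, -1.0], [-1.0, -0.001, -0.0]]
force: [0.5, -0.5, 0.7]
opening: 0.375
time_s: 21.55
position: [0.4172, 0.0339, 0.4338]
tcp_rot: [[-0.003, 1.0, -0.011], [0.001, -0.011, -1.0], [-1.0, -0.003, -0.0]]
force: [0.1, 1.1, 0.4]
opening: 0.404
[0.4172 0.0338 0.4336] [0.2 0.5 0.3] 0.402775980250036
[0.4174 0.0338 0.4336] [-0.2 -0.3 -0.2] 0.4003019091322127
575 182 197 163 212 [0.395 0.093 0.129] [0.44  0.105 0.164]
point [0.424  0.1001 0.1408] yaw -0.97 pitch 30.33 rms 0.0006
590 116 134 164 211 [0.396 0.159 0.131] [0.44  0.17  0.164]
point [0.424  0.1663 0.1413] yaw -0.67 pitch 30.38 rms 0.00064
532 248 259 163 211 [0.396 0.028 0.135] [0.44  0.04  0.163]
point [0.424  0.0346 0.1402] yaw -1.14 pitch 30.13 rms 0.00061
```

View pics/w11.png

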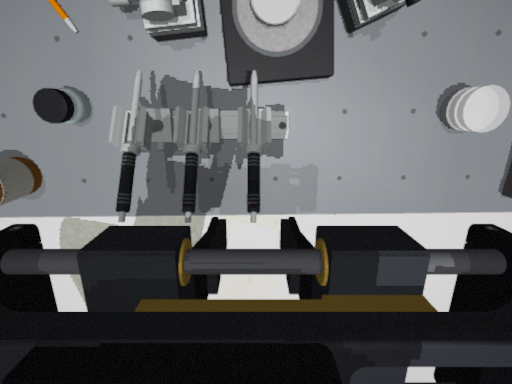

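View pics/s11c.png

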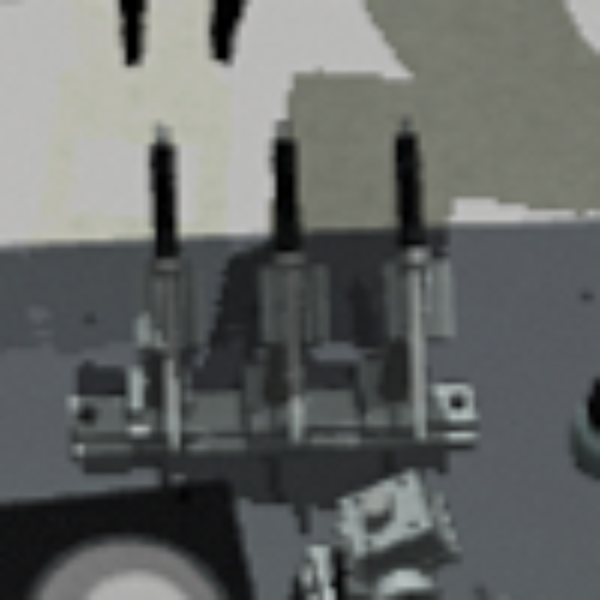

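All three lie alike; the collars and noses line up along the rail. I'm handing in.

```bash
python3 -c "
from rig import bot
s=bot.read_state();print(s['force'],s['time_s']);print(bot.hand_in())"
```

```text
[-0.20395106 -0.27221554 -0.22975507] 21.65
the job is handed in; nothing more can be done
None
```

Both holders are out of the manipulators and parked nose forward, the left one in the left empty notch and the right one in the right. They have been released, and I handed the job in at 21.7 s of the 67 s allowed; no verdict comes back.

- **Drawing out:** each holder came straight back along its bore. The wrist force never read above about 2 N while they were being drawn out.
- **Parking:** I pushed each collar forward until the force (about 9 N) showed it against the block and the shaft on the notch floor.
- **Last wrist-camera check:** the left and right holders are pitched 30.4° and 30.1°, and the spare 30.3°. Their directions on the rail agree within 0.5°, and they sit 66.2 mm and 65.5 mm from the spare, where the rests are 66 mm apart. The collars and noses line up along the rail.
- **Spare:** it sits where it did at the start, within about 1 mm.
- **Not measured:** I did not re-measure the dish, bottle, jar, dish stack, tip box or tweezers. The arm never went down near them.
- **Disagreement:** the left collar met its block about 2 mm short of where I had calculated. I allowed for that on the right side, where contact came within about 1 mm.

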